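Tare the dial scale and weigh the transformers into a lidded tub

ROBOT

A 7-joint arm with a two-finger parallel gripper is mounted at the origin on the work surface. World frame = base frame: x ahead of the robot, y to its left, z up, the work surface at z = 0. Lengths are in m, angles in rad, forces in N, time in s.
With the tool pointing down it reaches from about 0.35 to 0.9 m from the base axis. Payload 8.1 kg.
Tool frame: the origin (TCP) lies between the finger pads; the fingertips stand 25 mm ahead of it and the grasp point (between the pads) lies 6 mm ahead of it; x points along the fingers, y is the direction in which the jaws open and shut, and the axes are right-handed (so a half turn about x gives the same grasp; the last joint's range is limited). The gripper opens to 85 mm and grips with 20 to 120 N. Pads are 22 mm wide; open, the fingers measure 114 mm over their backs; the gripper's body (76 mm by 85 mm) begins 54 mm behind the grasp point. The pads swing forward as they close: fully open they stand 13 mm farther back than shut.
Start: joints at [1.041, 0.434, 0.025, 1.573, -0.012, 1.134, -0.075], TCP at [0.259, -0.569, 0.256] pointing down, gripper open.
Joint ranges: [-2.62, 2.62], [-0.44, 2.09], [-1.27, 1.32], [0.08, 2.57], [-1.32, 4.46], [0.12, 2], [-2.74, 2.74]. Speed limits (rad/s): [2.22, 2.22, 3.01, 3.01, 3.14, 3.14, 3.14].

INTERFACE

Orientations are given as a rotation vector (axis times angle).
In Python, from station import ctrl gives the robot as it stands. The module is installed in compiled form; this text tells all that it offers.
- The arm moves only by the shell command python3 -m crank 'ROWS' [OPENING] [FORCE]. ROWS is JSON, a list that holds one entry, the list of rows, each a list of 6 numbers: the shift along the tool's x, y, z in mm, then the turn, a rotation vector about the tool's x, y, z in degrees. In form: [[[x, y, z, ax, ay, az], ...]]. A call has 1 to 20 rows; each row shifts and turns the pose as measured when the row begins, along the tool's axes as they then stand; what a row does not reach is not made up. A row lasts 1/8 s, in which the tool goes at most 62.5 mm and 10.7 degrees, less where a joint would pass 70% of its speed; a pose out of reach is approached as far as the arm can. A call is refused whole if a number of a shift passes 62.5 or a number of a turn 10.7, either way. A call with a gripper value outside its range is refused whole. OPENING is the opening, from 0 (shut) to 1 (fully open), set as the call begins (- or left out, the last holds). The fingers move at their own pace and stop on an object; FORCE is the grip in N (left out, the last holds). Time passes only in rows, so rows that do not move let the fingers close. It gives the time, the measured TCP pose, the force and the opening at its end, in the units of the state.
- ctrl.observe(): the state, without advancing time (a new reading comes with each control period).
- ctrl.capture(name): name is "scene" or "top"; returns a dict with "image" (420x560x3 uint8, red, green, blue), "z_map" (420x560 float32, m along the optical axis (not along the pixel's ray), 0 where there is no reading), "vfov" (degrees; the focal length in pixels is half the picture's height over the tangent of half this angle, whatever the lens; pixels are square), "cx", "cy" (the principal point, pixels), "camera_from_world" (4x4, takes a point from world to camera coordinates). Camera axes: x right, y down, z forward; pixel columns grow to the right and rows downward; lengths in m; the calibration is good to about 2 mm. A picture is of the moment at which its call begins.
- ctrl.sign_off(): hands the job in, once; it reports no verdict.
The state is a dict: "time_s": time; "joint_pos": joint angles; "qd": joint speeds; "effort": joint torques, N m; "ee_pos": TCP position; "ee_rot": TCP orientation; "wrist_force": force on the tool from outside, world axes, zero at the start; "ft_torque": the same for the moment, N m; "gripper_width": finger opening in m.
Only numpy, scipy, OpenCV 4.12 (cv2) and the standard library are available. Lean on these libraries where they do the work, as an engineer would, in place of code of your own. Each camera call takes 0.05 s, during which the arm holds its last target.

TASK

Weigh the loose transformers on the bench into the white storage tub. First, with the empty tub and its lid still on the scale pan, turn the scale's black bezel until the dial's zero mark stands under the red pointer, and let go; then lift the lid off, lay every transformer inside the tub, and put the lid back on so that it sits fully home and level. Leave the bezel as you set it, so that the dial shows the net weight, leave the tub on the pan, and leave the other things on the bench where they are.

Things in the scene. Friction and masses are not known exactly. Their poses are not given: they have to be found in the camera images.
- scale: Blue dial scale fixed to the bench; housing 290 x 200 mm, 30 mm high. Origin on the bench under its middle; x points from the dial (near the robot) to the pan, z up. Steel pan centred 50 mm along +x. Dial head, 74 mm diameter and 96 mm high, centred 105 mm along -x, the bezel on top of it. It stands somewhere around (0.56, 0), turned up to 0.25 rad.
- pan_center (a point): Middle of the pan's floor, 49 mm above the bench unloaded; it sinks 7.5 mm per kg. Axes as the scale's. The pan is 150 (x) x 226 (y) mm with an edge 6 mm high round it.
- bezel_center (a point): On the bezel's vertical axis, level with its top rim, 120 mm above the bench. The bezel is a black ribbed plastic ring, 64 mm diameter, 22 mm high, gripped across its diameter from above at any yaw; it carries the white dial face (divisions of 50 g, 40 to a turn), recessed 3 mm.
- bezel (a joint): Angle of the bezel with its dial, rad, clockwise seen from above positive; 0 when the zero mark points along the scale's +x; range -3.0 to 3.6. Stiff (0.05 N m of friction), it stays where it is left. It starts 0.6 to 2.5 rad anticlockwise of the pointer.
- needle (a joint): Angle of the red pointer, rad, clockwise seen from above positive, from the scale's +x; it turns 3.14 rad per kg on the pan and does not turn with the bezel. The dial reads zero when bezel equals needle (half a division is 0.08 rad). Tub and lid together turn it 1.57 rad.
- zero_mark (a point): The thick blue zero mark of the dial (a bar with a round dot at its inner end): a point on it 24 mm from the bezel's axis. The other divisions are thin black lines.
- pointer_tip (a point): Tip of the red pointer (2 mm wide), 24 mm from the bezel's axis.
- tub: White open plastic tub standing in the pan, 138 (x) x 212 (y) x 62 mm high, walls and floor 4 mm, 0.38 kg; inside 130 x 204 mm, room for five transformers side by side along y. Blue patches on its long sides. Origin at the middle of its underside, z up. It has 3 mm of play to the pan's edge on each side in x and 4 mm in y.
- lid: Loose blue lid, on the tub at the start, 0.12 kg: plate 144 (x) x 218 (y) x 5 mm, overhanging the rim 3 mm; below it a lip 6 mm deep, 123 x 197 mm outside, goes inside the tub with 3.5 mm of play each side. Origin at the middle of the lip's underside, z up. Seated: origin 56 mm above the tub's origin, axes as the tub's (half a turn makes no difference).
- lid_grip (a point): On the lid's white bar handle, 33 mm above the lid's origin; the bar is 18 mm wide (lid x), 64 mm long (lid y) and reaches from 11 to 37 mm above the lid's origin. The bench to the right of the scale, around (0.62, -0.31), starts clear: room to lay the lid down with its long side along world x.
- transformer1: Small mains transformer standing on its foot plate, may be absent: dark laminated steel core 60 (x) x 18 (y) x 44 mm (z) with coil taped yellow, 38 x 32 x 26 mm round its middle and a foot plate 56 x 32 x 3 mm; 0.17 to 0.27 kg. Origin at the middle of its underside, z up. Gripped over its 60 mm length by the core's end faces.
- transformer2: Small mains transformer standing on its foot plate, may be absent: dark laminated steel core 60 (x) x 18 (y) x 44 mm (z) with coil taped orange, 38 x 32 x 26 mm round its middle and a foot plate 56 x 32 x 3 mm; 0.17 to 0.27 kg. Origin at the middle of its underside, z up. Gripped over its 60 mm length by the core's end faces.
- transformer3: Small mains transformer standing on its foot plate, may be absent: dark laminated steel core 60 (x) x 18 (y) x 44 mm (z) with coil taped green, 38 x 32 x 26 mm round its middle and a foot plate 56 x 32 x 3 mm; 0.17 to 0.27 kg. Origin at the middle of its underside, z up. Gripped over its 60 mm length by the core's end faces.
- transformer4: Small mains transformer standing on its foot plate, may be absent: dark laminated steel core 60 (x) x 18 (y) x 44 mm (z) with coil taped yellow, 38 x 32 x 26 mm round its middle and a foot plate 56 x 32 x 3 mm; 0.17 to 0.27 kg. Origin at the middle of its underside, z up. Gripped over its 60 mm length by the core's end faces.
- transformer5: Small mains transformer standing on its foot plate, may be absent: dark laminated steel core 60 (x) x 18 (y) x 44 mm (z) with coil taped copper-brown, 38 x 32 x 26 mm round its middle and a foot plate 56 x 32 x 3 mm; 0.17 to 0.27 kg. Origin at the middle of its underside, z up. Gripped over its 60 mm length by the core's end faces.
- capacitor: Blue can capacitor, 38 mm diameter, 48 mm high; to be left alone. Origin at its underside.
- screwdriver: Screwdriver, 170 mm long; to be left alone. Origin at its underside.
- heatsink: Aluminium finned heatsink, 60 x 100 x 29 mm; to be left alone. Origin at its underside.
There are look-alikes about, which are no part of the job. Leave any pink or purple look-alike of the transformer5 alone.

How it is judged:
By the outcome, as a careful person would: the job done as asked, in the order asked, and still so for the second after the job is handed in, with the robot touching nothing.
Of transformer1, transformer2, transformer3, transformer4, transformer5 only 3 to 5 are there at a start; the rules pass over those that are not, and their reading is None.
At some moment in a run one of transformer1, transformer2, transformer3, transformer4, transformer5 may be knocked a few centimetres aside while the robot is not near it.
Once in a run the grip may slacken for a moment while it holds something.
It also fails if it takes over 210 s, if anything falls off the work surface, if the arm or the gripper's body presses on something with over 40 N, if the wrist force passes 120 N, or if a joint passes its speed limit or range.

## Working session

There is one attempt and no reset: what is moved stays moved. The work goes in short steps, Python scripts to look and compute and a shell command to move; the robot and the scene stay as the last step left them, time stands still between calls to the robot, and variables do not carry over. Pictures are saved under pics/ and viewed, and the job is handed in when it is done.

```bash
ls; mkdir -p pics
cat > h.py <<'E'
import numpy as np, cv2
from scipy.spatial.transform import Rotation as R
from station import ctrl
def cap(n):
    c=ctrl.capture(n); c['f']=c['image'].shape[0]/2/np.tan(np.radians(c['vfov'])/2); return c
def save(c,name,crop=None,s=1):
    im=c['image'][...,::-1]
    if crop: u0,v0,u1,v1=crop; im=im[v0:v1,u0:u1]
    if s!=1: im=cv2.resize(im,None,fx=s,fy=s,interpolation=cv2.INTER_CUBIC)
    cv2.imwrite('pics/'+name+'.png',im)
def ray(c,u,v,z):
    T=np.linalg.inv(c['camera_from_world']); d=T[:3,:3]@np.array([(u-c['cx'])/c['f'],(v-c['cy'])/c['f'],1]); o=T[:3,3]
    return o+d*(z-o[2])/d[2]
def proj(c,p):
    q=c['camera_from_world']@np.r_[p,1]; return q[0]/q[2]*c['f']+c['cx'],q[1]/q[2]*c['f']+c['cy']
def cloud(c):
    T=np.linalg.inv(c['camera_from_world']); z=c['z_map']; v,u=np.mgrid[:z.shape[0],:z.shape[1]]
    P=np.stack([(u-c['cx'])/c['f']*z,(v-c['cy'])/c['f']*z,z],-1)@T[:3,:3].T+T[:3,3]
    P[z==0]=np.nan; return P
def st():
    o=ctrl.observe(); print(round(o['time_s'],2),np.round(o['ee_pos'],4),np.round(o['ee_rot'],3),'\n',np.round(R.from_rotvec(o['ee_rot']).as_matrix(),3),'\nF',np.round(o['wrist_force'],1),'w',round(float(o['gripper_width']),4),'q',np.round(o['joint_pos'],2)); return o
E
python3 - <<'E'
from h import *
st()
for n in('scene','top'):
    c=cap(n); save(c,n+'0'); print(n,c['f'],c['cx'],c['cy'],np.round(c['camera_from_world'],3).tolist())
E
```

```text
pics
0.0 [ 0.2585 -0.5685  0.2555] [ 1.986  0.432 -1.987] 
 [[-0.001  0.414 -0.91 ]
 [ 0.001 -0.91  -0.414]
 [-1.    -0.002  0.   ]] 
F [-0.3  0.3  0.8] w 0.0854 q [ 1.04  0.44  0.02  1.57 -0.01  1.13 -0.08]
scene 504.37373093576036 285.5227289033195 206.7125312807446 [[-0.258, 0.966, 0.017, 0.151], [0.631, 0.181, -0.754, -0.218], [-0.732, -0.184, -0.657, 1.64], [0.0, 0.0, 0.0, 1.0]]
top 433.44569356799394 276.88274870556825 207.12030849671692 [[0.014, -1.0, 0.022, -0.044], [-0.993, -0.016, -0.116, 0.474], [0.116, -0.021, -0.993, 1.05], [0.0, 0.0, 0.0, 1.0]]
```

View pics/scene0.png

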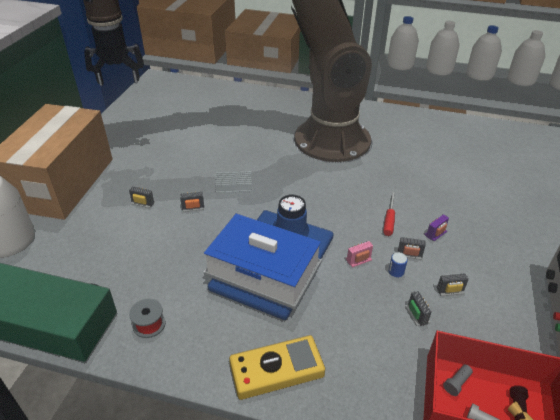

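View pics/top0.png

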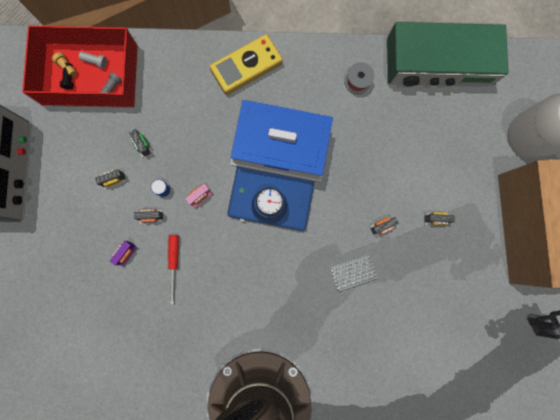

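Run:
```python
from h import *
c=cap('top'); d=cap('scene')
a=cv2.resize(c['image'][125:275,90:220],None,fx=3,fy=3,interpolation=cv2.INTER_CUBIC)
b=cv2.resize(c['image'][195:245,360:470],None,fx=3.5,fy=3.5,interpolation=cv2.INTER_CUBIC)
e=cv2.resize(c['image'][180:225,240:300],None,fx=6,fy=6,interpolation=cv2.INTER_CUBIC)
W=np.zeros((460,780,3),np.uint8); W[:a.shape[0],:a.shape[1]]=a; W[:b.shape[0],392:392+b.shape[1]]=b[:, :388]; W[180:180+e.shape[0],395:395+e.shape[1]]=e
cv2.imwrite('pics/z1.png',W[...,::-1])
save(d,'z2',(340,200,480,330),4)
save(d,'z3',(120,175,320,280),4)
```

```text
(no output)
```

View pics/z1.png

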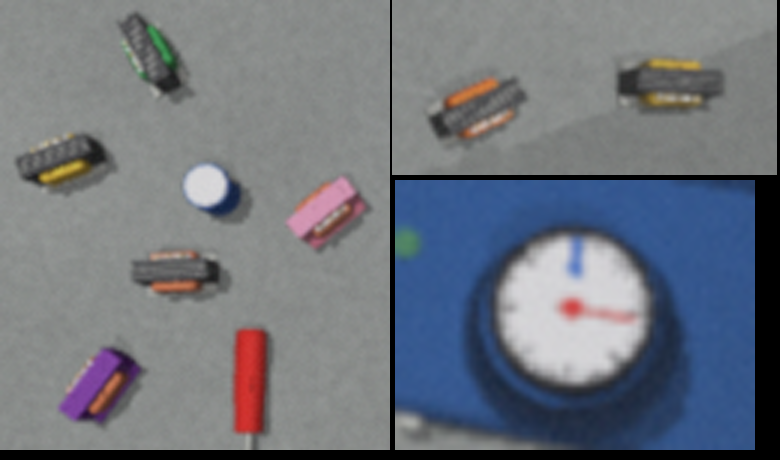

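View pics/z2.png

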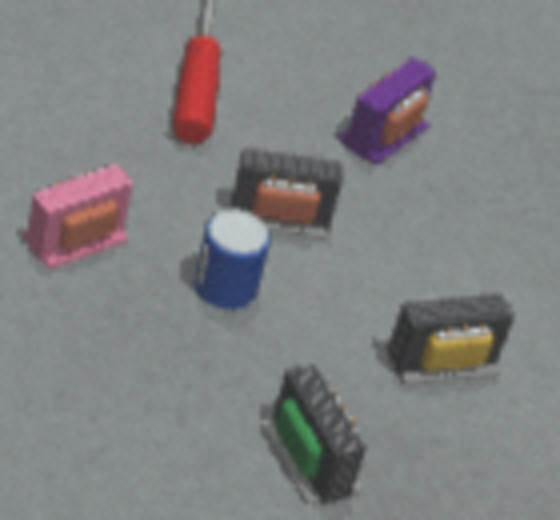

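View pics/z3.png

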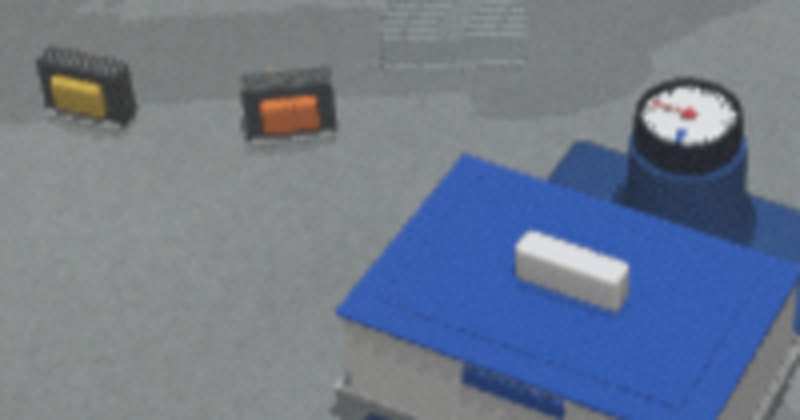

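```bash
cat >> h.py <<'E'
def comps(m,amin=20):
    n,l,s,ce=cv2.connectedComponentsWithStats(m.astype(np.uint8)); return [(i,l==i,s[i],ce[i]) for i in range(1,n) if s[i][4]>=amin]
def rect(c,mask,z):
    v,u=np.nonzero(mask); P=np.array([ray(c,a,b,z)[:2] for a,b in zip(u,v)],np.float32)
    (x,y),(w,h),a=cv2.minAreaRect(P*1000); 
    if w<h: w,h,a=h,w,a+90
    return round(x/1000,4),round(y/1000,4),round(w,1),round(h,1),round((a+90)%180-90,1)  # a = dir of long side from world x deg
def hsv(c): return cv2.cvtColor(c['image'],cv2.COLOR_RGB2HSV).astype(int)
def dial(c,z=.117,box=None):
    H=hsv(c); h,s,v=H[...,0],H[...,1],H[...,2]
    return H
E
python3 - <<'E'
from h import *
for n in('top','scene'):
    c=cap(n); H=hsv(c); h,s,v=np.moveaxis(H,-1,0)
    P=cloud(c); z=P[...,2]
    print(n,'bench z',np.nanmedian(z[250:300,200:220]))
    # white dial
    m=(s<60)&(v>150)&(z>.105)&(z<.13)&(P[...,0]<.6)
    for i,mm,b,ce in comps(m,60): print('dial',b,ce,ray(c,*ce,.117))
    # lid handle
    m=(s<60)&(v>140)&(z>.13)
    for i,mm,b,ce in comps(m,60): print('handle',b,ce,np.nanmedian(z[mm]),rect(c,mm,.15))
    m=(h>105)&(h<125)&(s>120)&(z>.095)
    for i,mm,b,ce in comps(m,300): print('lidblue',b,ce,np.nanmedian(z[mm]),rect(c,mm,.1145))
    m=(h>105)&(h<125)&(s>100)&(z>.01)&(z<.05)
    for i,mm,b,ce in comps(m,300): print('base',b,ce,np.nanmedian(z[mm]),rect(c,mm,.03))
    m=(z>.03)&(z<.065)
    for i,mm,b,ce in comps(m,60): print('tall44',b,ce.round(0),rect(c,mm,.044))
E
```

```text
top bench z 6.021217078322483e-05
dial [258 190  24  24 415] [269.13253012 201.28433735] [ 0.4777463  -0.01733316  0.117     ]
handle [548  98  12  34 286] [554.77272727 114.58041958] 0.1696261280896656 (0.6863, -0.6661, 78.6, 25.5, -3.6)
handle [268 129  28  11 194] [281.69587629 134.05670103] 0.13806685457132967 (0.626, -0.0434, 62.1, 16.3, 79.6)
lidblue [ 231  100  102   75 5216] [281.54026074 137.6875    ] 0.11290089875169695 (0.6282, -0.0439, 215.7, 144.8, 80.0)
base [ 228  167   86   64 3102] [271.3726628 197.2311412] 0.030226167364138745 (0.4965, -0.0209, 196.0, 126.5, 80.1)
tall44 [388  29 114  58 832] [431.  75.] (0.82, -0.4399, 309.5, 130.6, 66.0)
tall44 [  29   32   96   60 1041] [61. 48.] (0.835, 0.4731, 231.5, 156.0, -88.8)
tall44 [ 29  33 105  71 792] [98. 87.] (0.7638, 0.4204, 295.4, 156.9, -54.2)
tall44 [ 209   34   73   58 2007] [245.  63.] (0.8421, 0.049, 171.1, 84.1, -59.1)
tall44 [347  63  27  26 547] [360.  75.] (0.815, -0.2441, 67.0, 66.7, -0.3)
tall44 [59 69 10 17 62] [64. 80.] (0.7931, 0.5026, 41.9, 22.5, 1.4)
tall44 [511 110  40  49 437] [523. 140.] (0.6598, 
[... 3419 characters left out ...]
4 [410 291  21  28 350] [420. 304.] (0.6411, 0.3114, 70.8, 36.2, 27.1)
tall44 [   0  297  115   60 1250] [ 64. 335.] (0.9172, -0.3807, 222.0, 128.6, -53.7)
tall44 [129 298  34  30 734] [145. 312.] (0.817, -0.2421, 70.9, 69.2, 75.3)
tall44 [ 229  335   96   59 3415] [276. 363.] (0.8592, 0.0544, 171.6, 85.5, -58.2)
tall44 [426 339   8  81 253] [429. 383.] (0.8096, 0.3415, 173.1, 10.8, 1.9)
tall44 [ 438  341  122   65 1446] [503. 361.] (0.7485, 0.4652, 226.6, 84.5, 82.6)
tall44 [445 364  26  27 219] [458. 378.] (0.7951, 0.3995, 62.9, 26.4, -37.7)
tall44 [512 385  20  35 292] [521. 401.] (0.8166, 0.5041, 67.4, 30.6, 1.7)
tall44 [469 404  28  16 157] [479. 413.] (0.8627, 0.4368, 44.2, 27.2, 74.1)
```

```bash
cat >> h.py <<'E'
def dialang(n='top',name=None,C=None):
    c=cap(n); H=hsv(c); h,s,v=np.moveaxis(H,-1,0)
    z=.117; v2,u2=np.mgrid[:420,:560]; cu,cv_=proj(c,[.4777,-.0165,.117])
    box=(abs(u2-cu)<16)&(abs(v2-cv_)<16)
    P=np.full((420,560,3),np.nan)
    for b,a in zip(*np.nonzero(box)): P[b,a]=ray(c,a,b,z)
    w=box&(s<50)&(v>150)
    # dial centre: circle hull of face
    r0=np.hypot(P[...,0]-.4777,P[...,1]+.0165)
    face=box&(r0<.032)&((v>140)|(s>110)&(v>100))
    pts=np.array([P[b,a,:2] for b,a in zip(*np.nonzero(face))],np.float32)*1000
    (cx,cy),rad=cv2.minEnclosingCircle(pts); C0=np.array([cx,cy])/1000
    C=C0 if C is None else np.array(C)
    r=np.hypot(P[...,0]-C[0],P[...,1]-C[1])
    out={}
    wt=s.astype(float)
    blue=box&(h>95)&(h<130)&(s>70)&(r<.027)&(r>.008)
    red=box&((h<12)|(h>168))&(s>60)&(r<.027)&(r>.008)
    for k,m in(('blue',blue),('red',red)):
        if m.sum()<2: print(k,'none'); continue
        d=(P[m][:,:2]-C)*wt[m][:,None]; d=d.sum(0); out[k]=np.degrees(np.arctan2(d[1],d[0]))
    print(n,'centre',C0.round(4),'rad',round(rad,1),{k:round(x,1) for k,x in out.items()}, 'npx',blue.sum(),red.sum(), 'turn cw deg', round((out.get('blue',0)-out.get('red',0)),1))
    if name: save(c,name,(int(cu)-25,int(cv_)-20,int(cu)+25,int(cv_)+20),12)
def to(x,y,z,yaw):
    """goal TCP & tool y direction yaw deg (world); prints shift in tool axes mm, turn deg about tool x (cw +)"""
    o=ctrl.observe(); M=R.from_rotvec(o['ee_rot']).as_matrix(); p=np.array(o['ee_pos'])
    c,s=np.cos(np.radians(yaw)),np.sin(np.radians(yaw))
    G=np.array([[0,c,s],[0,s,-c],[-1,0,0]])
    print('t',round(o['time_s'],2),'p',p.round(4),'yaw',round(np.degrees(np.arctan2(M[1,1],M[0,1])),1),'w',round(float(o['gripper_width']),4),'F',np.round(o['wrist_force'],1))
    print('shift tool mm',(M.T@(np.array([x,y,z])-p)*1e3).round(1),'turn',np.degrees(R.from_matrix(M.T@G).as_rotvec()).round(1),'j7',round(o['joint_pos'][6],2))
E
python3 - <<'E'
from h import *
dialang('top'); dialang('scene')
to(.4776,-.0163,.25,35)
E
```

```text
top centre [ 0.4774 -0.0148] rad 30.2 {'blue': np.float64(-10.3), 'red': np.float64(-94.2)} npx 9 2 turn cw deg 83.9
scene centre [ 0.4776 -0.015 ] rad 26.9 {'blue': np.float64(-2.4), 'red': np.float64(-106.7)} npx 5 2 turn cw deg 104.2
t 0.4 p [ 0.2586 -0.5689  0.2562] yaw -65.6 w 0.0853 F [-0.4  0.4  0.2]
shift tool mm [   6.3 -412.5 -428. ] turn [-100.6   -0.     0. ] j7 -0.08
```

```bash
cat >> h.py <<'E'
def polar(n,C=None,name=None):
    c=cap(n); im=c['image'].astype(np.float32)
    def samp(xs,ys,z=.117):
        q=np.stack([xs,ys,np.full_like(xs,z),np.ones_like(xs)],-1)@c['camera_from_world'].T
        return cv2.remap(im,(q[...,0]/q[...,2]*c['f']+c['cx']).astype(np.float32),(q[...,1]/q[...,2]*c['f']+c['cy']).astype(np.float32),cv2.INTER_LINEAR)
    if C is None:
        g=np.arange(-40,41)*.001; X,Y=np.meshgrid(g+.4777,g-.0163,indexing='ij'); S=samp(X,Y)
        m=(S.min(-1)>110)|((S.max(-1)>110)&(S.max(-1)-S.min(-1)>60)&(np.hypot(X-.4777,Y+.0163)<.02))
        l=max(comps(m,50),key=lambda t:t[2][4]); cnt=cv2.findContours(l[1].astype(np.uint8),0,2)[0]; cnt=max(cnt,key=len)
        (a,b),ax,_=cv2.fitEllipse(cnt); C=(.4777+(b-40)*.001,-.0163+(a-40)*.001); print('C',np.round(C,4),'axes',np.round(ax,1))
    A=np.radians(np.arange(-180,180,1.)); Rr=np.arange(.012,.025,.001); a,r=np.meshgrid(A,Rr,indexing='ij')
    S=samp(C[0]+r*np.cos(a),C[1]+r*np.sin(a)).mean(1)
    red=S[:,0]-(S[:,1]+S[:,2])/2; bl=S[:,2]-S[:,0]
    def pk(x):
        w=np.clip(x-.4*x.max()-.6*np.median(x),0,None); return np.degrees(np.angle((w*np.exp(1j*A)).sum())),x.max()-np.median(x)
    p,q=pk(red),pk(bl); print(n,'red',np.round(p,1),'blue',np.round(q,1),'cw turn',round(q[0]-p[0],1))
    if name:
        g=np.arange(-36,36,.2)*.001; X,Y=np.meshgrid(-g+C[0],-g+C[1],indexing='ij'); cv2.imwrite('pics/'+name+'.png',samp(X,Y)[...,::-1])
E
python3 - <<'E'
from h import *
polar('top',name='d1'); polar('scene',name='d2')
a=cv2.imread('pics/d1.png');b=cv2.imread('pics/d2.png');cv2.imwrite('pics/d12.png',np.hstack([a,b]))
E
```

```text
C [ 0.4782 -0.0174] axes [55.6 57.1]
top red [-98.   40.9] blue [-2.9 74.8] cw turn 95.1
C [ 0.4769 -0.0154] axes [51.2 55.3]
scene red [-104.8   35.2] blue [-0.7 58.2] cw turn 104.1[ WARN:0@2.440] global loadsave.cpp:1063 imwrite_ Unsupported depth image for selected encoder is fallbacked to CV_8U.
```

View pics/d12.png

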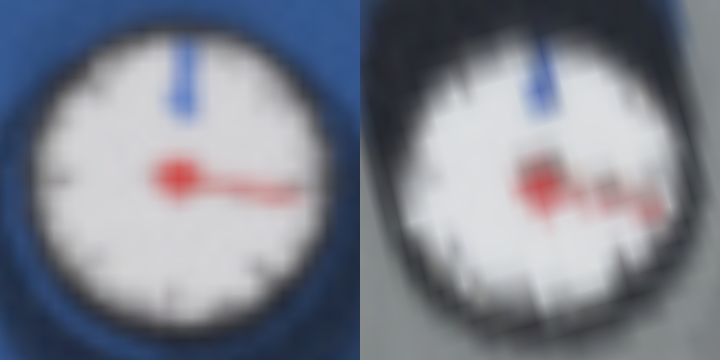

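```bash
python3 -m crank '[[[0,-41,-43,0,0,0],[0,-41,-43,0,0,0],[0,-41,-43,0,0,0],[0,-41,-43,0,0,0],[0,-41,-43,0,0,0],[0,-41,-43,0,0,0],[0,-41,-43,0,0,0],[0,-41,-43,0,0,0],[0,-41,-43,0,0,0],[0,-41,-43,0,0,0],[0,0,0,-10,0,0],[0,0,0,-10,0,0],[0,0,0,-10,0,0],[0,0,0,-10,0,0],[0,0,0,-10,0,0],[0,0,0,-10,0,0],[0,0,0,-10,0,0],[0,0,0,-10,0,0],[0,0,0,-10,0,0]]]' 1 40
python3 - <<'E'
from h import *
to(.4777,-.0166,.2,45)
E
```

```text
time_s: 2.88
ee_pos: [0.489, 0.0002, 0.2581]
ee_rot: [0.852, 1.387, -0.849]
wrist_force: [-0.9, -1.1, 0.0]
gripper_width: 0.0854
t 2.88 p [4.890e-01 2.000e-04 2.581e-01] yaw 27.3 w 0.0854 F [-0.9 -1.1  0. ]
shift tool mm [ 58.1 -18.2   9.2] turn [-17.7   0.5  -0.3] j7 0.18
```

```bash
python3 -m crank '[[[0,-18,9,0,0,0],[30,0,0,-9,0,0],[30,0,0,-9,0,0],[0,0,0,0,0,0]]]' 1 40
python3 - <<'E'
from h import *
to(.4777,-.0166,.125,45); st()
c=cap('scene'); save(c,'s1',(220,130,360,290),4)
E
```

```text
time_s: 3.38
ee_pos: [0.4783, -0.0173, 0.1979]
ee_rot: [0.603, 1.472, -0.601]
wrist_force: [0.6, -0.2, -0.5]
gripper_width: 0.0852
t 3.38 p [ 0.4783 -0.0173  0.1979] yaw 45.8 w 0.0852 F [ 0.6 -0.2 -0.5]
shift tool mm [72.9 -0.3 -1.8] turn [ 0.8  0.7 -0.3] j7 0.47
3.38 [ 0.4783 -0.0173  0.1979] [ 0.603  1.472 -0.601] 
 [[ 0.013  0.697  0.717]
 [-0.004  0.717 -0.697]
 [-1.     0.006  0.012]] 
F [ 0.6 -0.2 -0.5] w 0.0852 q [ 0.44  0.33 -0.64  1.97  0.25  0.91  0.47]
```

View pics/s1.png

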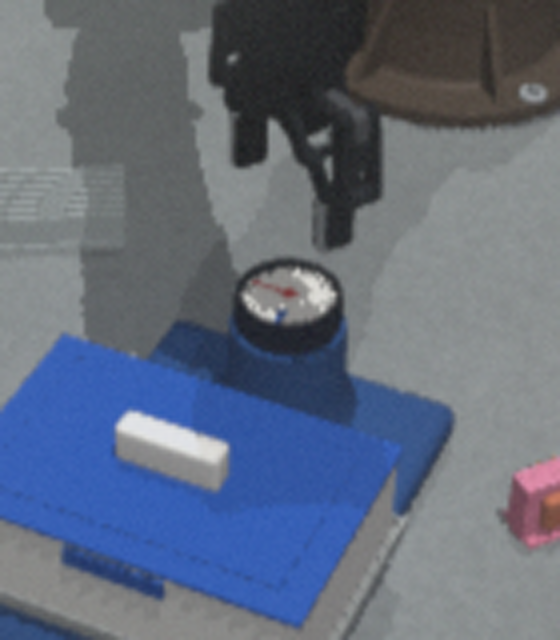

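Run:
```python
from h import *
c=cap('scene')
for z in(.17,.18,.19,.2): print(z,np.round(proj(c,[.478+.035,-.0173+.035,z])), np.round(proj(c,[.478-.035,-.0173-.035,z])))
P=cloud(c)
for v in range(180,196): print(v,P[v,300].round(3),P[v,305].round(3),P[v,284].round(3))
```

```text
0.17 [303. 198.] [281. 175.]
0.18 [303. 195.] [281. 172.]
0.19 [303. 191.] [281. 168.]
0.2 [303. 188.] [281. 165.]
180 [0.523 0.012 0.229] [0.536 0.026 0.242] [ 0.247 -0.095 -0.002]
181 [0.518 0.011 0.222] [0.534 0.026 0.237] [ 0.256 -0.093  0.001]
182 [0.521 0.012 0.222] [0.538 0.026 0.238] [ 0.264 -0.091  0.004]
183 [0.521 0.012 0.219] [0.517 0.022 0.218] [ 0.264 -0.09   0.001]
184 [0.519 0.012 0.214] [0.518 0.023 0.216] [ 0.271 -0.089  0.003]
185 [0.517 0.011 0.21 ] [0.521 0.023 0.215] [ 0.275 -0.088  0.002]
186 [0.517 0.011 0.207] [0.517 0.023 0.21 ] [ 0.275 -0.087 -0.001]
187 [0.52  0.012 0.207] [0.519 0.023 0.208] [ 0.282 -0.086  0.001]
188 [0.522 0.013 0.205] [0.516 0.023 0.203] [ 0.289 -0.084  0.003]
189 [0.518 0.012 0.2  ] [0.517 0.023 0.201] [ 0.288 -0.084 -0.001]
190 [0.519 0.012 0.197] [0.517 0.023 0.198] [ 0.297 -0.082  0.003]
191 [0.519 0.012 0.194] [0.509 0.022 0.189] [ 0.305 -0.08   0.005]
192 [0.521 0.013 0.193] [ 0.291 -0.022  0.004] [ 0.304 -0.08   0.001]
193 [ 0.299 -0.034  0.004] [ 0.292 -0.021  0.002] [ 0.306 -0.079 -0.001]
194 [ 0.3   -0.034  0.001] [ 0.299 -0.02   0.003] [ 0.317 -0.076  0.005]
195 [ 0.305 -0.033  0.002] [ 0.3   -0.019  0.   ] [ 0.314 -0.077 -0.001]
```

```bash
python3 -m crank '[[[40,0,-2,0.8,0.7,0],[39,0,0,0,0,0],[0,0,0,0,0,0]]]' 1 40
python3 - <<'E'
from h import *
to(.4777,-.0166,.118,45)
E
python3 -m crank '[[[0,0,0,0,0,0],[0,0,0,0,0,0],[0,0,0,0,0,0],[0,0,0,0,0,0],[0,0,0,0,0,0],[0,0,0,0,0,0]]]' 0 30
python3 - <<'E'
from h import *
to(.4777,-.0166,.118,45)
E
```

```text
time_s: 3.85
ee_pos: [0.4835, -0.0153, 0.1241]
ee_rot: [0.63, 1.466, -0.615]
wrist_force: [0.1, -0.7, 0.1]
gripper_width: 0.0859
t 3.85 p [ 0.4835 -0.0153  0.1241] yaw 44.3 w 0.0859 F [ 0.1 -0.7  0.1]
shift tool mm [ 6.  -5.2 -3.2] turn [-0.7  0.5 -0.8] j7 0.35
time_s: 4.6
ee_pos: [0.4814, -0.0182, 0.1268]
ee_rot: [0.633, 1.466, -0.624]
wrist_force: [6.5, 1.8, -25.7]
gripper_width: 0.0622
t 4.6 p [ 0.4814 -0.0182  0.1268] yaw 43.8 w 0.0622 F [  6.5   1.8 -25.7]
shift tool mm [ 8.7 -1.6 -3.8] turn [-1.2  0.5 -0.5] j7 0.35
```

```bash
python3 -m crank '[[[0,0,0,0,0,0],[0,0,0,0,0,0],[0,0,0,0,0,0]]]' 1 30
python3 - <<'E'
from h import *
to(.4777,-.0166,.118,45)
E
```

```text
time_s: 4.97
ee_pos: [0.4841, -0.0177, 0.1306]
ee_rot: [0.635, 1.46, -0.623]
wrist_force: [0.3, 0.1, 0.1]
gripper_width: 0.0857
t 4.97 p [ 0.4841 -0.0177  0.1306] yaw 43.8 w 0.0857 F [0.3 0.1 0.1]
shift tool mm [12.5 -4.1 -5.4] turn [-1.2  0.7 -0.8] j7 0.35
```

```bash
python3 -m crank '[[[0,-4,-5,-1,0.7,-0.8],[7,0,0,0,0,0],[0,0,0,0,0,0]]]' 1 30
python3 - <<'E'
from h import *
to(.4777,-.0166,.118,45)
E
```

```text
time_s: 5.35
ee_pos: [0.4778, -0.0167, 0.1239]
ee_rot: [0.615, 1.481, -0.617]
wrist_force: [-0.0, -0.1, -0.3]
gripper_width: 0.0854
t 5.35 p [ 0.4778 -0.0167  0.1239] yaw 44.8 w 0.0854 F [-0.  -0.1 -0.3]
shift tool mm [ 5.9  0.1 -0.1] turn [-0.2  0.1  0. ] j7 0.36
```

```bash
python3 -m crank '[[[7,0,0,0,0,0],[0,0,0,0,0,0]]]' 1 30
python3 - <<'E'
from h import *
to(.4777,-.0166,.118,45)
E
python3 -m crank '[[[0,0,0,0,0,0],[0,0,0,0,0,0],[0,0,0,0,0,0],[0,0,0,0,0,0]]]' 0.6 30
python3 - <<'E'
from h import *
to(.4777,-.0166,.118,45)
c=cap('scene'); save(c,'s2',(220,130,360,290),4)
E
```

```text
time_s: 5.6
ee_pos: [0.4776, -0.0168, 0.1161]
ee_rot: [0.615, 1.481, -0.617]
wrist_force: [0.8, 0.0, 0.4]
gripper_width: 0.0858
t 5.6 p [ 0.4776 -0.0168  0.1161] yaw 44.8 w 0.0858 F [0.8 0.  0.4]
shift tool mm [-1.9  0.2 -0.1] turn [-0.2  0.   0. ] j7 0.35
time_s: 6.1
ee_pos: [0.4791, -0.0156, 0.1168]
ee_rot: [0.617, 1.479, -0.614]
wrist_force: [0.8, 0.7, -1.4]
gripper_width: 0.0631
t 6.1 p [ 0.4791 -0.0156  0.1168] yaw 44.9 w 0.0631 F [ 0.8  0.7 -1.4]
shift tool mm [-1.2 -1.7 -0.2] turn [-0.1  0.1 -0.1] j7 0.35
```

View pics/s2.png

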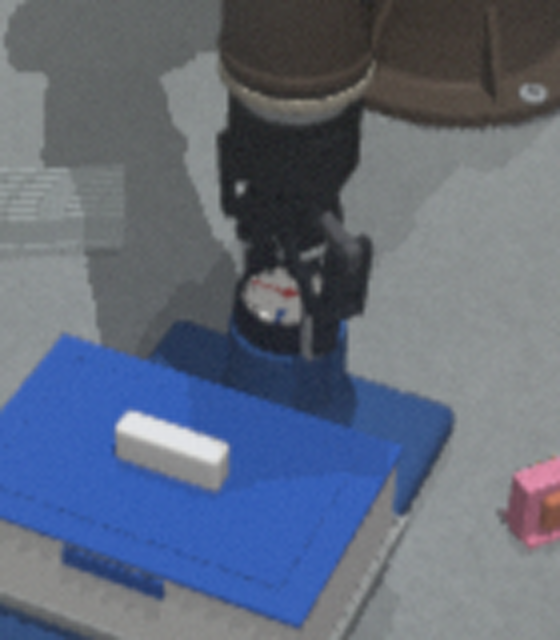

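```bash
python3 -m crank '[[[0,0,0,10,0,0],[0,0,0,10,0,0],[0,0,0,10,0,0],[0,0,0,10,0,0],[0,0,0,10,0,0],[0,0,0,10,0,0],[0,0,0,10,0,0],[0,0,0,10,0,0],[0,0,0,0,0,0]]]' 0.6 30
python3 - <<'E'
from h import *
to(.4785,-.016,.118,-50)
c=cap('scene'); save(c,'s3',(220,130,360,290),4)
c=cap('top'); save(c,'t3',(200,130,340,260),4)
E
```

```text
time_s: 7.28
ee_pos: [0.479, -0.0156, 0.1168]
ee_rot: [1.676, 0.823, -1.67]
wrist_force: [1.2, -0.4, -0.0]
gripper_width: 0.0631
t 7.28 p [ 0.479  -0.0156  0.1168] yaw -37.5 w 0.0631 F [ 1.2 -0.4 -0. ]
shift tool mm [-1.2 -0.2  0.6] turn [12.5 -0.1 -0.1] j7 -0.86
```

View pics/s3.png

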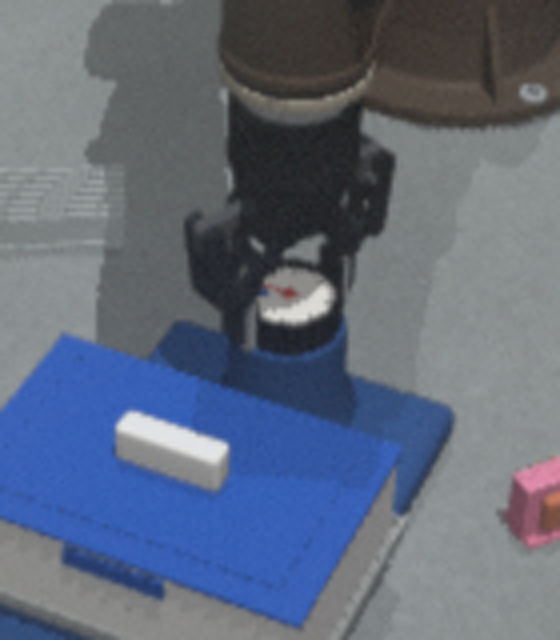

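View pics/t3.png

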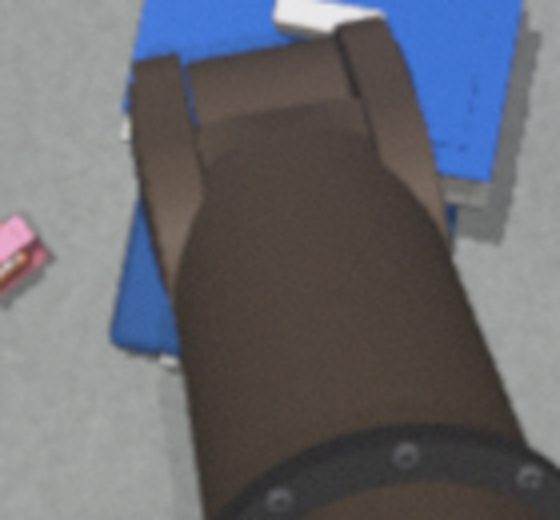

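```bash
python3 -m crank '[[[0,0,0,7,0,0],[0,0,0,7,0,0],[0,0,0,0,0,0]]]' 0.6 30
python3 -m crank '[[[0,0,0,0,0,0],[0,0,0,0,0,0],[0,0,0,0,0,0]]]' 1 30
python3 -m crank '[[[-50,0,0,0,0,0],[-50,0,0,0,0,0],[-50,0,0,0,0,0],[0,0,0,0,0,0]]]' 1 30
python3 - <<'E'
from h import *
to(.4785,-.016,.118,-50)
polar('scene',name='d4'); c=cap('top'); save(c,'t4')
E
```

```text
time_s: 7.75
ee_pos: [0.479, -0.0156, 0.1168]
ee_rot: [1.832, 0.646, -1.826]
wrist_force: [1.3, 0.2, 0.2]
gripper_width: 0.063
time_s: 8.12
ee_pos: [0.4784, -0.016, 0.1166]
ee_rot: [1.826, 0.652, -1.822]
wrist_force: [-0.9, -0.2, -0.1]
gripper_width: 0.0855
time_s: 8.62
ee_pos: [0.4776, -0.0165, 0.2706]
ee_rot: [1.822, 0.656, -1.823]
wrist_force: [0.2, -0.2, -1.0]
gripper_width: 0.0856
t 8.62 p [ 0.4776 -0.0165  0.2706] yaw -50.5 w 0.0856 F [ 0.2 -0.2 -1. ]
shift tool mm [152.6   0.3  -1. ] turn [-0.5 -0.   0. ] j7 -1.0
C [ 0.477  -0.0152] axes [52.6 53.3]
scene red [-109.2   21.2] blue [-90.7  29.1] cw turn 18.5[ WARN:0@2.312] global loadsave.cpp:1063 imwrite_ Unsupported depth image for selected encoder is fallbacked to CV_8U.
```

View pics/d4.png

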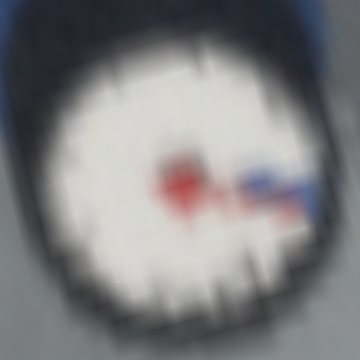

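```bash
python3 -m crank '[[[0,40,40,0,0,0],[0,40,40,0,0,0],[0,40,40,0,0,0],[0,40,40,0,0,0],[0,0,0,0,0,0]]]' 1 30
python3 - <<'E'
from h import *
to(.4785,-.016,.118,-50)
polar('top',name='d5'); c=cap('top'); save(c,'t5')
E
```

```text
time_s: 9.35
ee_pos: [0.4503, -0.2469, 0.2586]
ee_rot: [1.806, 0.67, -1.838]
wrist_force: [0.0, 0.7, -0.0]
gripper_width: 0.0851
t 9.35 p [ 0.4503 -0.2469  0.2586] yaw -50.2 w 0.0851 F [ 0.   0.7 -0. ]
shift tool mm [ 140.9 -157.1 -171.3] turn [-0.2  0.7  0.9] j7 -0.49
C [ 0.4785 -0.0174] axes [57.5 57.8]
top red [-99.7  12.7] blue [-105.2   12.9] cw turn -5.4[ WARN:0@2.206] global loadsave.cpp:1063 imwrite_ Unsupported depth image for selected encoder is fallbacked to CV_8U.
```

View pics/d5.png

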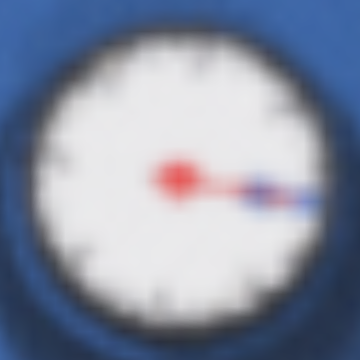

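View pics/t5.png

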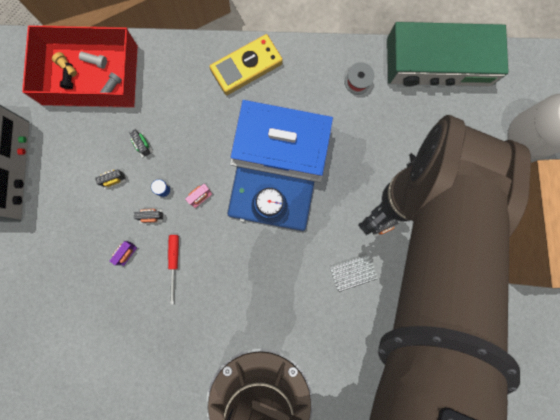

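Run:
```python
from h import *
def prof(f):
    a=cv2.imread(f'pics/{f}.png').astype(np.float32)
    p=cv2.warpPolar(a,(170,1440),(180,180),170,cv2.INTER_LINEAR)
    return p
A,B=prof('d1'),prof('d5')
for r0,r1 in((105,135),(110,130),(115,128)):
    f=[]
    for p in(A,B):
        g=p[:,r0:r1,2].mean(1); g=g-cv2.blur(g[None].repeat(1,0),(121,1),borderType=cv2.BORDER_REFLECT)[0]; f.append(g)
    a,b=f
    cc=np.array([np.dot(np.roll(a,k),b) for k in range(320,460)]); k=np.argmax(cc)+320; print(r0,k/4)
for r0,r1 in((124,136),(128,140)):
    p=B[:,r0:r1].mean(1); bl=p[:,0]-p[:,2]; w=np.clip(bl-.5*bl[20:80].max(),0,None)[:100]; print('outer blue deg below +right',(w*np.arange(100)).sum()/w.sum()/4)
```

```text
105 97.25
110 97.25
115 97.25
outer blue deg below +right 10.167201434426543
outer blue deg below +right 9.930527103932686
```

Run:
```python
from h import *
for n in('top','scene'):
    c=cap(n); H=hsv(c); h,s,v=np.moveaxis(H,-1,0); P=cloud(c); z=P[...,2]
    m=(s<60)&(v>140)&(z>.125)&(abs(P[...,0]-.63)<.06)&(abs(P[...,1]+.04)<.08)
    if n=='scene': m&=(v>190)
    for i,mm,b,ce in comps(m,60): print('handle',b,np.nanmedian(z[mm]),rect(c,mm,.138))
    m=(h>105)&(h<125)&(s>120)&(z>.095)&(P[...,0]>.5)
    for i,mm,b,ce in comps(m,300): print('lid',rect(c,mm,.112))
to(.63,-.0435,.2,-10)
```

```text
handle [268 129  28  11 199] 0.13794840338949177 (0.6293, -0.0438, 62.9, 17.0, 79.6)
lid (0.6288, -0.044, 216.3, 145.3, 80.0)
handle [249 233  28  13 156] 0.13947539352388488 (0.6323, -0.0416, 61.4, 17.1, 79.3)
lid (0.6382, -0.0424, 217.3, 157.1, 80.0)
t 9.55 p [ 0.4525 -0.2406  0.2597] yaw -49.6 w 0.0852 F [ 0.4 -0.2  0.7]
shift tool mm [  57.8  -34.4 -263.5] turn [-39.6   0.2   1. ] j7 -0.49
```

```bash
python3 -m crank '[[[0,-7,-53,0,0,0],[0,-7,-53,0,0,0],[0,-7,-53,0,0,0],[0,-7,-53,0,0,0],[0,-7,-53,0,0,0],[0,0,0,-10,0,0],[0,0,0,-10,0,0],[0,0,0,-10,0,0],[0,0,0,-10,0,0],[30,0,0,0,0,0],[0,0,0,0,0,0]]]' 0.6 80
python3 - <<'E'
from h import *
to(.6305,-.043,.2,-10)
E
```

```text
time_s: 10.92
ee_pos: [0.6335, -0.0107, 0.2243]
ee_rot: [1.291, 1.178, -1.304]
wrist_force: [-0.7, -0.6, -0.4]
gripper_width: 0.0514
t 10.93 p [ 0.6335 -0.0107  0.2243] yaw -6.5 w 0.0514 F [-0.7 -0.6 -0.4]
shift tool mm [23.9  1.3 32.7] turn [ 3.4 -0.5  1.3] j7 -0.29
```

```bash
python3 -m crank '[[[0,1,33,3.4,-0.5,1.3],[24,0,0,0,0,0],[0,0,0,0,0,0]]]' 0.6 80
python3 - <<'E'
from h import *
to(.6305,-.043,.14,-10)
E
```

```text
time_s: 11.3
ee_pos: [0.6316, -0.0434, 0.2029]
ee_rot: [1.34, 1.118, -1.333]
wrist_force: [0.8, 0.1, 0.2]
gripper_width: 0.0512
t 11.3 p [ 0.6316 -0.0434  0.2029] yaw -10.1 w 0.0512 F [0.8 0.1 0.2]
shift tool mm [62.9 -1.5 -0.2] turn [-0.1 -0.  -0.3] j7 -0.31
```

```bash
python3 -m crank '[[[40,-1,0,0,0,0],[22,0,0,0,0,0],[0,0,0,0,0,0]]]' 0.6 80
python3 - <<'E'
from h import *
to(.6305,-.043,.14,-10)
E
```

```text
time_s: 11.68
ee_pos: [0.6339, -0.0442, 0.1451]
ee_rot: [1.344, 1.11, -1.33]
wrist_force: [0.8, 0.2, 0.8]
gripper_width: 0.0511
t 11.68 p [ 0.6339 -0.0442  0.1451] yaw -10.2 w 0.0511 F [0.8 0.2 0.8]
shift tool mm [ 5.1 -3.6 -0.6] turn [-0.2 -0.  -0.7] j7 -0.33
```

```bash
python3 -m crank '[[[4,-3.5,0,0,0,-0.7],[0,0,0,0,0,0]]]' 0.6 80
python3 -m crank '[[[0,0,0,0,0,0],[0,0,0,0,0,0],[0,0,0,0,0,0],[0,0,0,0,0,0],[0,0,0,0,0,0]]]' 0 80
python3 - <<'E'
from h import *
to(.6305,-.043,.2,-10)
E
```

```text
time_s: 11.92
ee_pos: [0.6318, -0.0436, 0.144]
ee_rot: [1.341, 1.118, -1.336]
wrist_force: [0.1, -0.0, -0.5]
gripper_width: 0.0513
time_s: 12.55
ee_pos: [0.6326, -0.0436, 0.1458]
ee_rot: [1.343, 1.116, -1.334]
wrist_force: [0.1, -0.4, -0.0]
gripper_width: 0.0158
t 12.55 p [ 0.6326 -0.0436  0.1458] yaw -10.2 w 0.0158 F [ 0.1 -0.4 -0. ]
shift tool mm [-54.2  -1.8  -0.3] turn [-0.2 -0.1 -0.3] j7 -0.33
```

```bash
python3 -m crank '[[[-10,0,0,0,0,0],[-20,0,0,0,0,0],[-40,0,0,0,0,0],[0,0,0,0,0,0]]]' 0 80
python3 - <<'E'
from h import *
to(.62,-.31,.2,-90)
c=cap('scene'); save(c,'s6',(140,90,420,330),2.5)
E
```

```text
time_s: 13.05
ee_pos: [0.6319, -0.0435, 0.2188]
ee_rot: [1.342, 1.117, -1.335]
wrist_force: [1.0, -0.1, -1.7]
gripper_width: 0.0158
t 13.05 p [ 0.6319 -0.0435  0.2188] yaw -10.2 w 0.0158 F [ 1.  -0.1 -1.7]
shift tool mm [ 18.6  35.4 264.4] turn [79.8 -0.3 -0.2] j7 -0.31
```

View pics/s6.png

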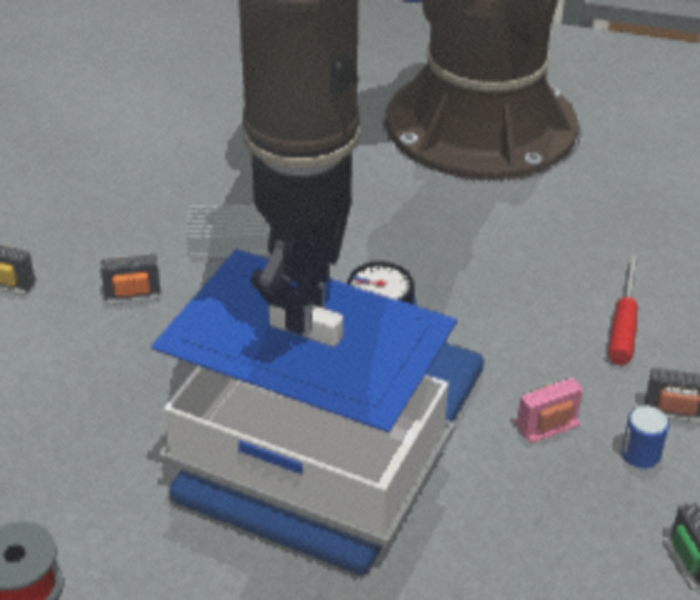

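```bash
python3 -m crank '[[[0,7,53,0,0,0],[0,7,53,0,0,0],[0,7,53,0,0,0],[0,7,53,0,0,0],[0,7,53,0,0,0],[0,0,0,10,0,0],[0,0,0,10,0,0],[0,0,0,10,0,0],[0,0,0,10,0,0],[0,0,0,10,0,0],[0,0,0,10,0,0],[0,0,0,10,0,0],[0,0,0,10,0,0],[0,0,0,0,0,0]]]' 0 80
python3 - <<'E'
from h import *
to(.62,-.31,.1,-90)
c=cap('scene'); save(c,'s7',(100,90,420,330),2.5)
E
```

```text
time_s: 14.85
ee_pos: [0.609, -0.3167, 0.1989]
ee_rot: [-2.166, 0.04, 2.221]
wrist_force: [-0.1, -0.1, -1.5]
gripper_width: 0.0165
t 14.85 p [ 0.609  -0.3167  0.1989] yaw -92.6 w 0.0165 F [-0.1 -0.1 -1.5]
shift tool mm [ 98.7  -6.3 -13.2] turn [-2.6  1.4  0.5] j7 -1.14
```

View pics/s7.png

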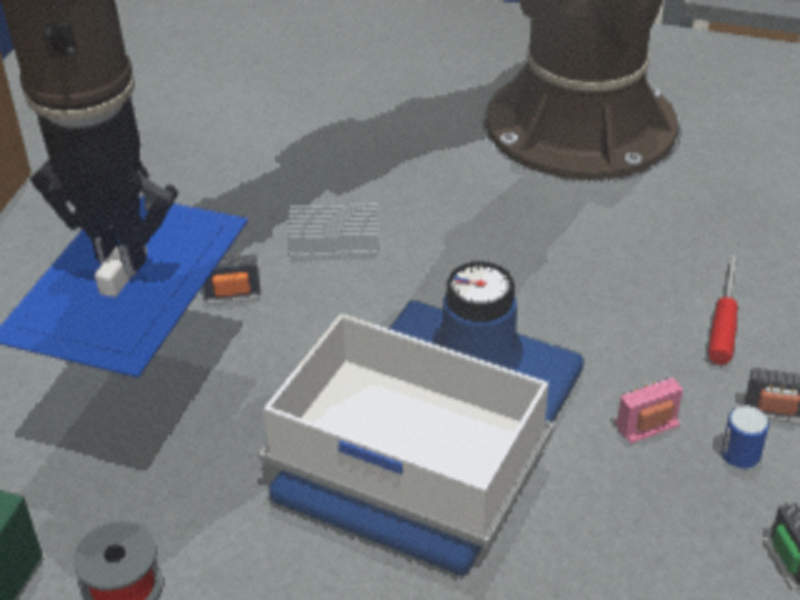

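```bash
python3 -m crank '[[[20,-6,-20,-2.6,1.4,0.5],[40,0,0,0,0,0],[40,0,0,0,0,0],[0,0,0,0,0,0]]]' 0 80
python3 - <<'E'
from h import *
to(.63,-.31,.046,-90)
E
```

```text
time_s: 15.4
ee_pos: [0.6289, -0.3112, 0.0954]
ee_rot: [2.212, 0.024, -2.212]
wrist_force: [-0.2, 0.7, -0.8]
gripper_width: 0.016
t 15.4 p [ 0.6289 -0.3112  0.0954] yaw -88.9 w 0.016 F [-0.2  0.7 -0.8]
shift tool mm [49.4 -1.1 -1.1] turn [1.1 0.  0.1] j7 -1.09
```

```bash
python3 -m crank '[[[30,0,0,1.1,0,0],[12,0,0,0,0,0],[6,0,0,0,0,0],[0,0,0,0,0,0]]]' 0 80
python3 - <<'E'
from h import *
to(.63,-.31,.046,-90)
E
```

```text
time_s: 15.9
ee_pos: [0.632, -0.3132, 0.0524]
ee_rot: [2.225, 0.006, -2.21]
wrist_force: [-0.8, -0.3, -1.0]
gripper_width: 0.0162
t 15.9 p [ 0.632  -0.3132  0.0524] yaw -89.6 w 0.0162 F [-0.8 -0.3 -1. ]
shift tool mm [ 6.4 -3.2  2.1] turn [ 0.4 -0.4 -0.1] j7 -1.09
```

```bash
python3 -m crank '[[[5,0,0,0,0,0],[4,0,0,0,0,0],[3,0,0,0,0,0],[0,0,0,0,0,0]]]' 0 80
python3 - <<'E'
from h import *
to(.63,-.31,.046,-90)
E
```

```text
time_s: 16.4
ee_pos: [0.6336, -0.314, 0.0452]
ee_rot: [2.228, 0.005, -2.204]
wrist_force: [-0.5, -0.4, -1.2]
gripper_width: 0.0157
t 16.4 p [ 0.6336 -0.314   0.0452] yaw -89.6 w 0.0157 F [-0.5 -0.4 -1.2]
shift tool mm [-0.9 -4.   3.6] turn [ 0.4 -0.6 -0.2] j7 -1.09
```

```bash
python3 -m crank '[[[3,0,0,0,0,0],[3,0,0,0,0,0],[0,0,0,0,0,0]]]' 0 80
python3 - <<'E'
from h import *
o=st()
E
```

```text
time_s: 16.77
ee_pos: [0.6339, -0.3142, 0.0453]
ee_rot: [2.23, 0.004, -2.202]
wrist_force: [-0.0, 0.3, -0.4]
gripper_width: 0.0162
16.77 [ 0.6339 -0.3142  0.0453] [ 2.23   0.004 -2.202] 
 [[ 0.013  0.007 -1.   ]
 [-0.003 -1.    -0.007]
 [-1.     0.003 -0.013]] 
F [-0.   0.3 -0.4] w 0.0162 q [ 0.32  0.77  0.11  1.56 -0.11  0.81 -1.09]
```

```bash
python3 -m crank '[[[5,0,0,0,0,0],[0,0,0,0,0,0]]]' 0 80
python3 -m crank '[[[0,0,0,0,0,0],[0,0,0,0,0,0],[0,0,0,0,0,0],[0,0,0,0,0,0]]]' 0.6 80
python3 -m crank '[[[-30,0,0,0,0,0],[-50,0,0,0,0,0],[-50,0,0,0,0,0],[-40,0,0,0,0,0],[0,0,0,0,0,0]]]' 1 80
python3 - <<'E'
from h import *
c=cap('scene'); save(c,'s8'); to(.435,-.30,.15,-64)
E
```

```text
time_s: 17.02
ee_pos: [0.6345, -0.3145, 0.0453]
ee_rot: [2.233, 0.004, -2.2]
wrist_force: [-0.4, 0.5, 0.2]
gripper_width: 0.0161
time_s: 17.52
ee_pos: [0.6347, -0.3145, 0.0437]
ee_rot: [2.232, 0.004, -2.2]
wrist_force: [-0.1, 0.9, -0.7]
gripper_width: 0.0514
time_s: 18.15
ee_pos: [0.6319, -0.3137, 0.2168]
ee_rot: [2.23, 0.005, -2.204]
wrist_force: [-0.1, -0.6, 1.2]
gripper_width: 0.0853
t 18.2 p [ 0.631  -0.3132  0.2146] yaw -89.6 w 0.0851 F [-0.  -0.2 -0.7]
shift tool mm [ 62.9 -14.7 196.5] turn [-25.6  -0.5  -0.2] j7 -1.11
```

View pics/s8.png

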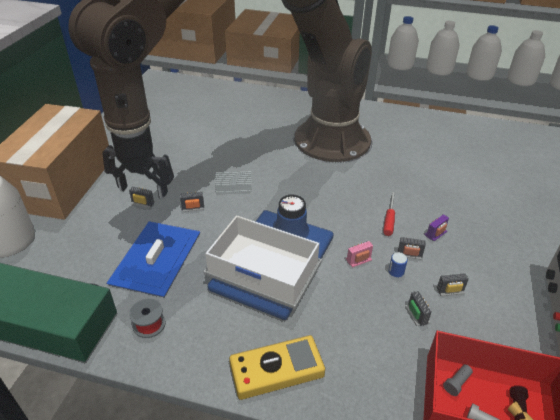

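```bash
cat >> h.py <<'E'
def trafos(n='top'):
    c=cap(n); P=cloud(c); z=P[...,2]; H=hsv(c); s=H[...,1]; v=H[...,2]
    m=(z>.028)&(z<.05)&(P[...,0]>.3)&(P[...,0]<.72)&(abs(P[...,1])<.55)
    for i,mm,b,ce in comps(m,100):
        if mm.sum()>400: continue
        k=mm&(v<110)&(s<90)
        vv,uu=np.nonzero(mm); Q=P[mm&(z>.037)]
        hh=H[mm&(s>110)]
        if k.sum()<40: print('decoy?',ce.round(0)); continue
        Q2=np.array([ray(c,a,b_,.044)[:2] for b_,a in zip(*np.nonzero(k))])
        q=Q2-Q2.mean(0); w,V=np.linalg.eigh(q.T@q); d=V[:,1]; ang=np.degrees(np.arctan2(d[1],d[0])); ang=(ang+90)%180-90
        l=q@d; t=q@V[:,0]; e=Q2.mean(0)+d*(l.max()+l.min())/2+V[:,0]*(t.max()+t.min())/2
        print(n,'px',ce.round(0),'hue',np.median(hh[:,0]) if len(hh) else None,'rectall',rect(c,mm,.044),'| core',e.round(4),'L',round(np.ptp(l)*1e3),round(np.ptp(t)*1e3),'ang',ang.round(1),'| cloud mean',np.round(Q[:,:2].mean(0),4))
E
python3 - <<'E'
from h import *
trafos('top'); trafos('scene')
E
```

```text
top px [138. 142.] hue 67.0 rectall (0.6312, 0.3091, 64.5, 31.8, 30.7) | core [0.6306 0.3087] L 63 19 ang 30.4 | cloud mean [0.6313 0.3117]
decoy? [388. 146.]
decoy? [301. 159.]
top px [108. 178.] hue 23.0 rectall (0.538, 0.3774, 63.8, 32.6, -67.6) | core [0.5398 0.3766] L 61 19 ang -67.3 | cloud mean [0.541  0.3804]
decoy? [159. 187.]
decoy? [197. 195.]
top px [147. 215.] hue 9.0 rectall (0.4476, 0.2795, 60.3, 31.7, -87.0) | core [0.4464 0.2779] L 59 18 ang -80.5 | cloud mean [0.4492 0.281 ]
top px [384. 226.] hue 12.0 rectall (0.4322, -0.3012, 63.6, 31.5, -64.0) | core [ 0.4323 -0.3005] L 62 17 ang -63.4 | cloud mean [ 0.432  -0.3028]
decoy? [120. 253.]
decoy? [223. 178.]
scene px [140. 193.] hue 22.0 rectall (0.4658, -0.4355, 75.0, 42.0, 84.2) | core [ 0.4635 -0.4339] L 73 37 ang 83.5 | cloud mean [ 0.4586 -0.4399]
scene px [191. 197.] hue 10.0 rectall (0.4462, -0.2974, 58.4, 48.4, -66.1) | core [ 0.443 -0.299] L 58 41 ang -63.9 | cloud mean [ 0.4378 -0.3014]
decoy? [268. 218.]
decoy? [438. 224.]
scene px [412. 244.] hue 8.0 rectall (0.4619, 0.2831, 62.5, 43.9, -85.2) | core [0.4595 0.2827] L 63 37 ang -82.3 | cloud mean [0.4544 0.283 ]
decoy? [154. 249.]
decoy? [360. 250.]
decoy? [398. 262.]
scene px [453. 280.] hue 22.0 rectall (0.5526, 0.3832, 68.2, 38.5, -67.0) | core [0.55   0.3816] L 68 32 ang -63.6 | cloud mean [0.5465 0.3825]
scene px [420. 305.] hue 67.0 rectall (0.6419, 0.3118, 72.5, 36.2, 27.1) | core [0.6432 0.3108] L 71 34 ang 28.0 | cloud mean [0.6377 0.3141]
```

```bash
python3 -m crank '[[[0,-4,50,-8.5,0,0],[0,-4,50,-8.5,0,0],[0,-4,50,-8.5,0,0],[0,0,30,0,0,0],[0,0,0,0,0,0]]]' 1 60
python3 - <<'E'
from h import *
to(.435,-.300,.1,-63.5)
E
```

```text
time_s: 18.92
ee_pos: [0.4453, -0.3354, 0.2019]
ee_rot: [1.957, 0.478, -1.971]
wrist_force: [0.1, 0.2, 0.0]
gripper_width: 0.0853
t 18.93 p [ 0.4453 -0.3354  0.2019] yaw -63.1 w 0.0853 F [0.1 0.2 0. ]
shift tool mm [102.3 -35.2  -7.2] turn [0.4 0.3 0.6] j7 -0.54
```

```bash
python3 -m crank '[[[0,-35,-7,0.4,0.3,0.6],[50,0,0,0,0,0],[45,0,0,0,0,0],[0,0,0,0,0,0]]]' 1 60
python3 - <<'E'
from h import *
to(.435,-.300,.038,-63.5)
c=cap('scene'); save(c,'s9',(130,130,270,250),4)
E
```

```text
time_s: 19.42
ee_pos: [0.438, -0.297, 0.1026]
ee_rot: [1.965, 0.468, -1.964]
wrist_force: [-0.7, 0.2, 0.8]
gripper_width: 0.0856
t 19.43 p [ 0.438  -0.297   0.1026] yaw -63.4 w 0.0856 F [-0.7  0.2  0.8]
shift tool mm [64.6  1.5  4.2] turn [ 0.1 -0.1  0.2] j7 -0.6
```

View pics/s9.png

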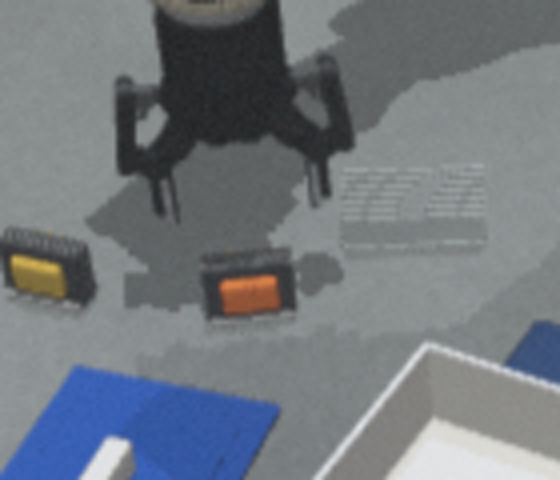

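```bash
python3 -m crank '[[[32,1.5,4,0,0,0],[28,0,0,0,0,0],[0,0,0,0,0,0]]]' 1 60
python3 - <<'E'
from h import *
to(.435,-.300,.038,-63.5)
E
```

```text
time_s: 19.85
ee_pos: [0.4413, -0.3023, 0.0479]
ee_rot: [1.97, 0.461, -1.953]
wrist_force: [0.3, 0.8, 0.9]
gripper_width: 0.0853
t 19.85 p [ 0.4413 -0.3023  0.0479] yaw -63.4 w 0.0853 F [0.3 0.8 0.9]
shift tool mm [ 9.9 -4.9  4.6] turn [ 0.1 -0.4 -0.3] j7 -0.59
```

```bash
python3 -m crank '[[[0,-5,5,0,0,0],[8,0,0,0,-0.4,-0.3],[0,0,0,0,0,0]]]' 1 60
python3 - <<'E'
from h import *
to(.435,-.300,.038,-63.5)
E
```

```text
time_s: 20.23
ee_pos: [0.4366, -0.3011, 0.0435]
ee_rot: [1.966, 0.461, -1.957]
wrist_force: [-0.3, 0.1, 0.2]
gripper_width: 0.0854
t 20.23 p [ 0.4366 -0.3011  0.0435] yaw -63.4 w 0.0854 F [-0.3  0.1  0.2]
shift tool mm [ 5.5 -1.8  1. ] turn [ 0.1 -0.2 -0.2] j7 -0.59
```

```bash
python3 -m crank '[[[8,-1,1,0,0,0],[0,0,0,0,0,0]]]' 1 60
python3 -m crank '[[[0,0,0,0,0,0],[0,0,0,0,0,0],[0,0,0,0,0,0],[0,0,0,0,0,0]]]' 0.5 60
python3 - <<'E'
from h import *
to(.435,-.300,.038,-63.5)
E
```

```text
time_s: 20.48
ee_pos: [0.4356, -0.3008, 0.0355]
ee_rot: [1.966, 0.46, -1.956]
wrist_force: [-0.2, 0.6, 0.1]
gripper_width: 0.0857
time_s: 20.98
ee_pos: [0.4357, -0.3009, 0.0358]
ee_rot: [1.966, 0.46, -1.956]
wrist_force: [0.6, 1.2, -1.2]
gripper_width: 0.0589
t 20.98 p [ 0.4357 -0.3009  0.0358] yaw -63.4 w 0.0589 F [ 0.6  1.2 -1.2]
shift tool mm [-2.3 -1.1  0.2] turn [ 0.1 -0.2 -0.3] j7 -0.59
```

```bash
python3 -m crank '[[[-40,0,0,0,0,0],[-60,0,0,0,0,0],[-60,0,0,0,0,0],[0,0,0,0,0,0]]]' 0.5 60
python3 - <<'E'
from h import *
to(.618,-.120,.2,-10)
for n in('top','scene'):
    c=cap(n); P=cloud(c); z=P[...,2]; H=hsv(c); s=H[...,1]; v=H[...,2]
    m=(z>.09)&(z<.12)&(s<60)&(v>120)&(P[...,0]>.52)&(abs(P[...,1]+.04)<.15)
    l=max(comps(m,50),key=lambda t:t[2][4])[1]; print(rect(c,l,.107),l.sum())
    save(c,'t10'+n,(180,60,380,260),3)
E
```

```text
time_s: 21.48
ee_pos: [0.4341, -0.3, 0.1991]
ee_rot: [1.965, 0.463, -1.959]
wrist_force: [-0.6, 0.2, -2.3]
gripper_width: 0.0588
t 21.48 p [ 0.4341 -0.3     0.1991] yaw -63.4 w 0.0588 F [-0.6  0.2 -2.3]
shift tool mm [  -0.5  -78.4 -245.1] turn [-53.4  -0.1  -0.2] j7 -0.59
(0.6305, -0.0434, 212.1, 141.4, 80.0) 672
(0.6381, -0.0406, 219.6, 153.9, 80.1) 1595
```

View pics/t10top.png

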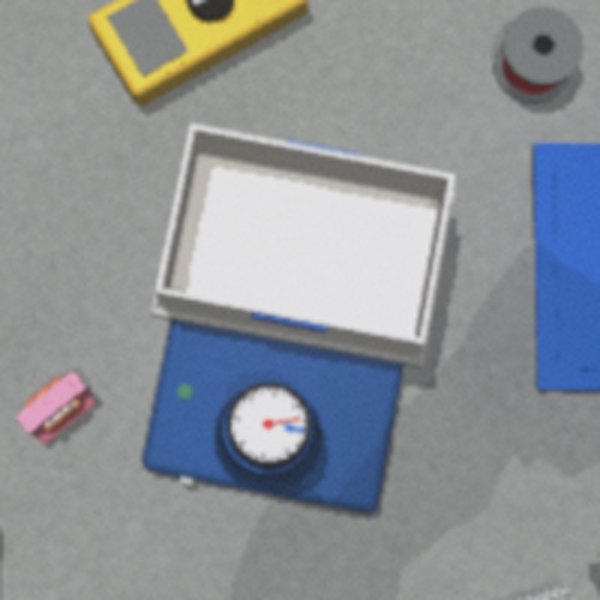

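```bash
python3 -m crank '[[[0,-16,-50,0,0,0],[0,-16,-50,0,0,0],[0,-16,-50,0,0,0],[0,-16,-50,0,0,0],[0,-16,-50,0,0,0],[0,0,0,-10,0,0],[0,0,0,-10,0,0],[0,0,0,-10,0,0],[0,0,0,-10,0,0],[0,0,0,-10,0,0],[0,0,0,0,0,0]]]' 0.5 60
python3 - <<'E'
from h import *
to(.6184,-.1195,.14,-10)
E
```

```text
time_s: 22.95
ee_pos: [0.6118, -0.1059, 0.1642]
ee_rot: [1.343, 1.145, -1.395]
wrist_force: [0.2, -0.1, -1.4]
gripper_width: 0.0593
t 22.95 p [ 0.6118 -0.1059  0.1642] yaw -11.9 w 0.0593 F [ 0.2 -0.1 -1.4]
shift tool mm [23.7 10.4 12. ] turn [-1.9 -0.2  2.8] j7 -0.24
```

```bash
python3 -m crank '[[[0,10,12,-1.9,-0.2,2.8],[15,0,0,0,0,0],[0,0,0,0,0,0]]]' 0.5 60
python3 - <<'E'
from h import *
to(.6184,-.1195,.09,-10)
c=cap('scene'); save(c,'s11',(180,120,360,320),3)
E
```

```text
time_s: 23.32
ee_pos: [0.6167, -0.1188, 0.1433]
ee_rot: [1.341, 1.122, -1.349]
wrist_force: [-0.2, 0.7, -1.7]
gripper_width: 0.059
t 23.32 p [ 0.6167 -0.1188  0.1433] yaw -10.6 w 0.059 F [-0.2  0.7 -1.7]
shift tool mm [53.2  2.2  0.4] turn [-0.6 -0.   0.4] j7 -0.22
```

View pics/s11.png

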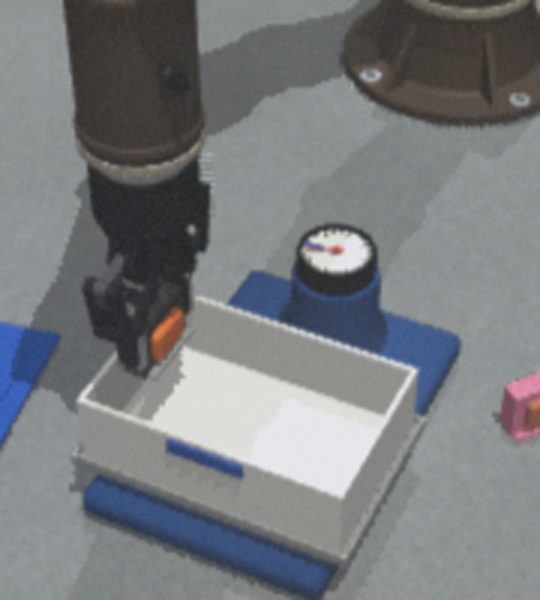

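```bash
python3 -m crank '[[[20,2,0,-0.6,0,0.4],[20,0,0,0,0,0],[0,0,0,0,0,0]]]' 0.5 60
python3 - <<'E'
from h import *
to(.6184,-.1195,.087,-10)
E
```

```text
time_s: 23.75
ee_pos: [0.6198, -0.1176, 0.1034]
ee_rot: [1.339, 1.121, -1.337]
wrist_force: [-0.7, 0.9, -1.2]
gripper_width: 0.0592
t 23.75 p [ 0.6198 -0.1176  0.1034] yaw -10.1 w 0.0592 F [-0.7  0.9 -1.2]
shift tool mm [16.4 -1.   2.2] turn [-0.1 -0.1 -0. ] j7 -0.23
```

```bash
python3 -m crank '[[[11,-1,2,0,0,0],[4,0,0,0,0,0],[0,0,0,0,0,0]]]' 0.5 60
python3 - <<'E'
from h import *
to(.6184,-.1195,.087,-10)
E
```

```text
time_s: 24.12
ee_pos: [0.6194, -0.1191, 0.0891]
ee_rot: [1.34, 1.119, -1.336]
wrist_force: [0.1, -0.6, -2.2]
gripper_width: 0.0594
t 24.12 p [ 0.6194 -0.1191  0.0891] yaw -10.1 w 0.0594 F [ 0.1 -0.6 -2.2]
shift tool mm [ 2.1 -0.9  0.6] turn [-0.1 -0.1 -0.1] j7 -0.23
```

```bash
python3 -m crank '[[[3,0,0,0,0,0],[2,0,0,0,0,0],[0,0,0,0,0,0]]]' 0.5 60
python3 -m crank '[[[0,0,0,0,0,0],[0,0,0,0,0,0],[0,0,0,0,0,0]]]' 0.88 60
python3 -m crank '[[[-30,0,0,0,0,0],[-60,0,0,0,0,0],[-50,0,0,0,0,0],[0,0,0,0,0,0]]]' 0.88 60
python3 - <<'E'
from h import *
to(.453,-.440,.2,-94)
c=cap('scene'); save(c,'s12',(180,120,360,320),3); trafos('scene')
E
```

```text
time_s: 24.5
ee_pos: [0.6198, -0.1191, 0.0848]
ee_rot: [1.341, 1.118, -1.335]
wrist_force: [-0.6, 0.1, -0.5]
gripper_width: 0.0587
time_s: 24.88
ee_pos: [0.6205, -0.1192, 0.0854]
ee_rot: [1.342, 1.117, -1.334]
wrist_force: [0.0, 1.3, -0.2]
gripper_width: 0.0749
time_s: 25.38
ee_pos: [0.6198, -0.1191, 0.2292]
ee_rot: [1.341, 1.118, -1.334]
wrist_force: [-0.5, -0.0, -0.3]
gripper_width: 0.0752
t 25.38 p [ 0.6198 -0.1191  0.2292] yaw -10.1 w 0.0752 F [-0.5 -0.  -0.3]
shift tool mm [  28.2 -107.8  345.3] turn [83.9 -0.2 -0.1] j7 -0.19
scene px [140. 193.] hue 22.0 rectall (0.4671, -0.4356, 75.0, 44.5, 84.2) | core [ 0.4633 -0.4338] L 73 33 ang 82.9 | cloud mean [ 0.4584 -0.4398]
decoy? [268. 219.]
decoy? [438. 224.]
scene px [412. 244.] hue 8.0 rectall (0.4624, 0.2832, 62.5, 44.8, -85.2) | core [0.4594 0.2827] L 63 36 ang -83.0 | cloud mean [0.4544 0.2835]
decoy? [154. 249.]
decoy? [360. 250.]
decoy? [289. 266.]
decoy? [398. 263.]
decoy? [307. 282.]
scene px [453. 280.] hue 22.0 rectall (0.5529, 0.3828, 69.0, 39.0, -67.3) | core [0.5503 0.381 ] L 70 33 ang -62.9 | cloud mean [0.5468 0.3824]
scene px [423. 319.] hue 67.0 rectall (0.6765, 0.3209, 70.0, 37.8, 31.9) | core [0.6775 0.3201] L 69 35 ang 26.7 | cloud mean [0.6722 0.324 ]
```

View pics/s12.png

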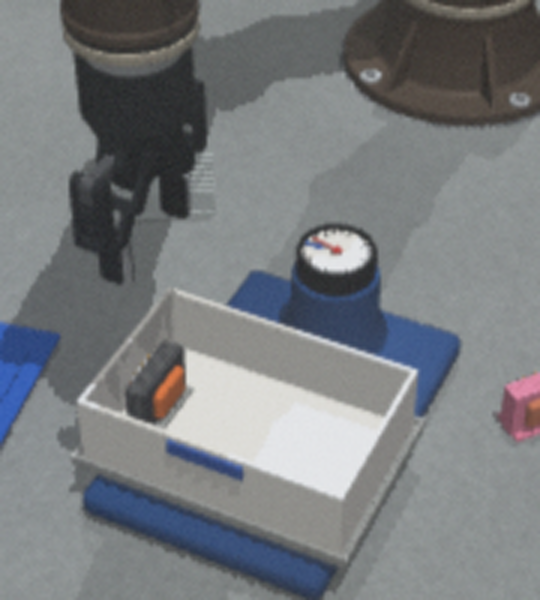

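```bash
python3 -m crank '[[[0,-16,50,0,0,0],[0,-16,50,0,0,0],[0,-16,50,0,0,0],[0,-16,50,0,0,0],[0,-16,50,0,0,0],[0,-14,50,0,0,0],[0,-14,45,0,0,0],[0,0,0,9.5,0,0],[0,0,0,9.5,0,0],[0,0,0,9.5,0,0],[0,0,0,9.5,0,0],[0,0,0,9.5,0,0],[0,0,0,9.5,0,0],[0,0,0,9.5,0,0],[0,0,0,9.5,0,0],[0,0,0,9.5,0,0],[0,0,0,0,0,0]]]' 1 60
python3 - <<'E'
from h import *
to(.455,-.440,.11,-95)
E
```

```text
time_s: 27.6
ee_pos: [0.4299, -0.442, 0.189]
ee_rot: [-2.077, 0.126, 2.186]
wrist_force: [-0.1, 0.0, 0.4]
gripper_width: 0.0852
t 27.6 p [ 0.4299 -0.442   0.189 ] yaw -98.4 w 0.0852 F [-0.1  0.   0.4]
shift tool mm [ 77.7  -3.7 -28.7] turn [-3.4  3.   1.5] j7 -0.92
```

```bash
python3 -m crank '[[[0,-4,-28,-3.4,3,1.5],[36,0,0,0,0,0],[36,0,0,0,0,0],[0,0,0,0,0,0]]]' 1 60
python3 - <<'E'
from h import *
to(.455,-.440,.036,-95)
c=cap('scene'); save(c,'s13',(90,120,230,240),4)
E
```

```text
time_s: 28.1
ee_pos: [0.4573, -0.4409, 0.1103]
ee_rot: [-2.183, 0.073, 2.189]
wrist_force: [-0.1, 0.2, 0.1]
gripper_width: 0.0853
t 28.1 p [ 0.4573 -0.4409  0.1103] yaw -93.9 w 0.0853 F [-0.1  0.2  0.1]
shift tool mm [74.3 -0.6  2.2] turn [1.1 0.2 0.1] j7 -0.86
```

View pics/s13.png

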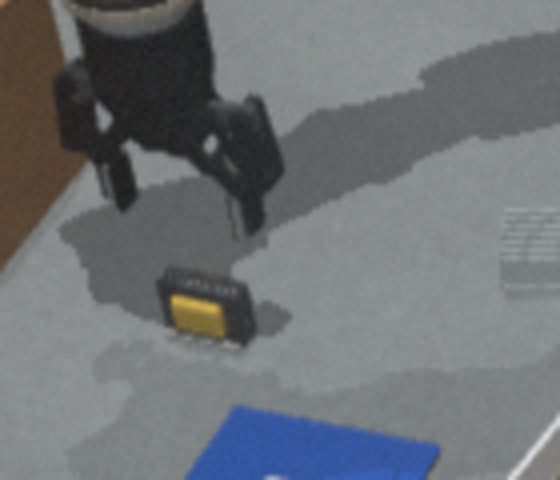

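```bash
python3 -m crank '[[[35,0,3,1,0,0],[32,0,1,0,0,0],[0,0,0,0,0,0]]]' 1 60
python3 - <<'E'
from h import *
to(.455,-.440,.036,-95)
E
```

```text
time_s: 28.52
ee_pos: [0.4561, -0.4443, 0.0486]
ee_rot: [-2.186, 0.095, 2.177]
wrist_force: [0.8, -0.0, 1.4]
gripper_width: 0.0854
t 28.52 p [ 0.4561 -0.4443  0.0486] yaw -94.7 w 0.0854 F [ 0.8 -0.   1.4]
shift tool mm [12.5 -4.2  1.5] turn [ 0.3 -0.3 -0.2] j7 -0.86
```

```bash
python3 -m crank '[[[0,-4,1.5,0,0,0],[12,0,0,0,0,0],[4,0,0,0,0,0],[0,0,0,0,0,0]]]' 1 60
python3 - <<'E'
from h import *
to(.455,-.440,.036,-95)
E
python3 -m crank '[[[0,0,0,0,0,0],[0,0,0,0,0,0],[0,0,0,0,0,0],[0,0,0,0,0,0]]]' 0.5 60
```

```text
time_s: 29.02
ee_pos: [0.4573, -0.442, 0.0367]
ee_rot: [-2.195, 0.098, 2.174]
wrist_force: [0.1, -0.4, 0.3]
gripper_width: 0.0855
t 29.02 p [ 0.4573 -0.442   0.0367] yaw -94.6 w 0.0855 F [ 0.1 -0.4  0.3]
shift tool mm [ 0.7 -1.8  2.5] turn [ 0.4 -0.6 -0.5] j7 -0.86
time_s: 29.52
ee_pos: [0.4576, -0.4423, 0.0376]
ee_rot: [-2.196, 0.098, 2.173]
wrist_force: [0.3, -0.6, -0.7]
gripper_width: 0.059
```

```bash
python3 -m crank '[[[-40,0,0,0,0,0],[-60,0,0,0,0,0],[-60,0,0,0,0,0],[-40,0,0,0,0,0],[0,0,0,-9.5,0,0],[0,0,0,-9.5,0,0],[0,0,0,-9.5,0,0],[0,0,0,-9.5,0,0],[0,0,0,-9.5,0,0],[0,0,0,-9.5,0,0],[0,0,0,-9.5,0,0],[0,0,0,-9.5,0,0],[0,0,0,-9.5,0,0],[0,0,0,0,0,0]]]' 0.5 60
python3 - <<'E'
from h import *
to(.6252,-.081,.21,-10)
E
```

```text
time_s: 31.28
ee_pos: [0.4513, -0.4378, 0.2382]
ee_rot: [1.29, 1.152, -1.293]
wrist_force: [0.2, 0.2, -1.7]
gripper_width: 0.0592
t 31.27 p [ 0.4513 -0.4378  0.2382] yaw -6.5 w 0.0592 F [ 0.2  0.2 -1.7]
shift tool mm [  27.3  132.5 -374.2] turn [3.5 0.1 0. ] j7 0.49
```

```bash
python3 -m crank '[[[0,18,-50,0,0,0],[0,18,-50,0,0,0],[0,18,-50,0,0,0],[0,18,-50,0,0,0],[0,18,-50,0,0,0],[0,18,-50,0,0,0],[0,18,-50,0,0,0],[0,5,-20,0,0,0],[0,0,0,3.5,0,0],[0,0,0,0,0,0]]]' 0.5 60
python3 - <<'E'
from h import *
to(.6252,-.081,.145,-10)
E
```

```text
time_s: 32.52
ee_pos: [0.6327, -0.0773, 0.2335]
ee_rot: [1.368, 1.097, -1.376]
wrist_force: [0.3, -0.3, -1.8]
gripper_width: 0.059
t 32.52 p [ 0.6327 -0.0773  0.2335] yaw -12.8 w 0.059 F [ 0.3 -0.3 -1.8]
shift tool mm [88.6 -6.1  5. ] turn [-2.8  0.1  0.3] j7 -0.29
```

```bash
python3 -m crank '[[[40,-6,5,-2.8,0,0.3],[45,0,0,0,0,0],[0,0,0,0,0,0]]]' 0.5 60
python3 - <<'E'
from h import *
to(.6252,-.081,.087,-10)
c=cap('scene'); save(c,'s14',(180,120,360,320),3)
E
```

```text
time_s: 32.9
ee_pos: [0.6255, -0.0827, 0.1475]
ee_rot: [1.338, 1.116, -1.339]
wrist_force: [0.3, -0.3, -1.6]
gripper_width: 0.0591
t 32.9 p [ 0.6255 -0.0827  0.1475] yaw -10.2 w 0.0591 F [ 0.3 -0.3 -1.6]
shift tool mm [60.5 -0.7 -1.8] turn [-0.2  0.2 -0.1] j7 -0.27
```

View pics/s14.png

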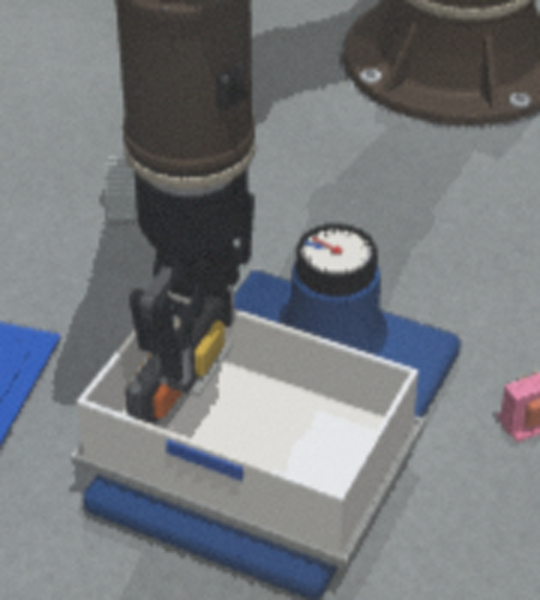

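```bash
python3 -m crank '[[[25,0,-1.5,0,0,0],[25,0,0,0,0,0],[0,0,0,0,0,0]]]' 0.5 60
python3 - <<'E'
from h import *
to(.6252,-.081,.086,-10)
E
```

```text
time_s: 33.33
ee_pos: [0.6323, -0.0827, 0.1063]
ee_rot: [1.346, 1.103, -1.331]
wrist_force: [0.3, 0.3, -1.8]
gripper_width: 0.0591
t 33.33 p [ 0.6323 -0.0827  0.1063] yaw -10.4 w 0.0591 F [ 0.3  0.3 -1.8]
shift tool mm [20.2 -7.6 -0.4] turn [-0.4  0.1 -0.9] j7 -0.29
```

```bash
python3 -m crank '[[[10,-7.5,0,-0.4,0,-0.9],[10,0,0,0,0,0],[0,0,0,0,0,0]]]' 0.5 60
python3 - <<'E'
from h import *
to(.6252,-.081,.086,-10)
E
```

```text
time_s: 33.7
ee_pos: [0.627, -0.0817, 0.0894]
ee_rot: [1.338, 1.116, -1.334]
wrist_force: [0.1, -0.7, -2.0]
gripper_width: 0.0588
t 33.7 p [ 0.627  -0.0817  0.0894] yaw -10.0 w 0.0588 F [ 0.1 -0.7 -2. ]
shift tool mm [ 3.4 -2.  -0.4] turn [-0.   0.1 -0.3] j7 -0.29
```

```bash
python3 -m crank '[[[4,-1,0,0,0,0],[3,0,0,0,0,0],[0,0,0,0,0,0]]]' 0.5 60
python3 -m crank '[[[0,0,0,0,0,0],[0,0,0,0,0,0],[0,0,0,0,0,0]]]' 0.88 60
python3 -m crank '[[[-30,0,0,0,0,0],[-60,0,0,0,0,0],[-50,0,0,0,0,0],[0,0,0,0,0,0]]]' 0.88 60
python3 - <<'E'
from h import *
c=cap('scene'); save(c,'s15',(180,120,360,320),3); 
to(.45,.28,.2,-82)
E
```

```text
time_s: 34.08
ee_pos: [0.6267, -0.0816, 0.0833]
ee_rot: [1.338, 1.114, -1.333]
wrist_force: [-2.0, -0.5, 1.8]
gripper_width: 0.0589
time_s: 34.45
ee_pos: [0.6272, -0.0815, 0.0836]
ee_rot: [1.339, 1.114, -1.332]
wrist_force: [0.6, -0.7, -0.1]
gripper_width: 0.0755
time_s: 34.95
ee_pos: [0.626, -0.081, 0.2271]
ee_rot: [1.338, 1.115, -1.333]
wrist_force: [0.7, -0.4, -1.2]
gripper_width: 0.0749
t 35.0 p [ 0.6249 -0.0811  0.2249] yaw -10.0 w 0.0753 F [-0.8  0.   0.2]
shift tool mm [  23.5 -235.1 -325.2] turn [72.  -0.  -0.2] j7 -0.25
```

View pics/s15.png

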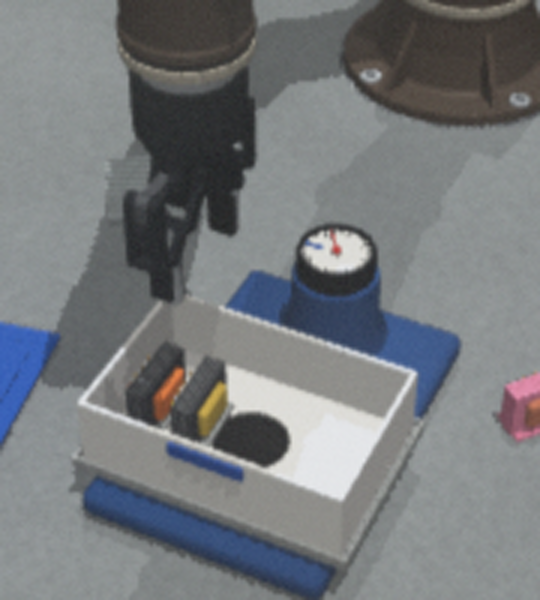

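Run:
```python
from h import *
c=cap('scene'); P=cloud(c); save(c,'s16',(230,220,330,300),7)
for u in range(245,285,4): print(u,P[266,u].round(3),c['image'][266,u])
trafos('top'); c=cap('top'); save(c,'t16')
```

```text
245 [ 0.652 -0.078  0.06 ] [75 76 76]
249 [ 0.642 -0.072  0.051] [133 136 132]
253 [ 0.638 -0.064  0.05 ] [53 55 55]
257 [ 0.634 -0.056  0.048] [56 54 56]
261 [ 0.631 -0.047  0.048] [54 54 54]
265 [ 0.631 -0.038  0.049] [52 54 54]
269 [ 0.627 -0.029  0.048] [55 56 56]
273 [ 0.624 -0.02   0.048] [56 56 56]
277 [ 0.619 -0.012  0.045] [214 212 207]
281 [ 0.619 -0.003  0.048] [225 225 227]
top px [135. 128.] hue 67.0 rectall (0.6655, 0.3193, 65.5, 31.8, 29.1) | core [0.6643 0.3167] L 60 20 ang 23.7 | cloud mean [0.6666 0.3223]
top px [108. 178.] hue 23.0 rectall (0.5377, 0.3774, 63.4, 32.7, -66.3) | core [0.5395 0.376 ] L 60 20 ang -67.4 | cloud mean [0.5413 0.3804]
decoy? [159. 188.]
decoy? [197. 195.]
top px [147. 215.] hue 9.0 rectall (0.4476, 0.2795, 60.3, 31.7, -87.0) | core [0.4451 0.2778] L 59 15 ang -81.5 | cloud mean [0.4492 0.2806]
decoy? [120. 253.]
```

View pics/s16.png

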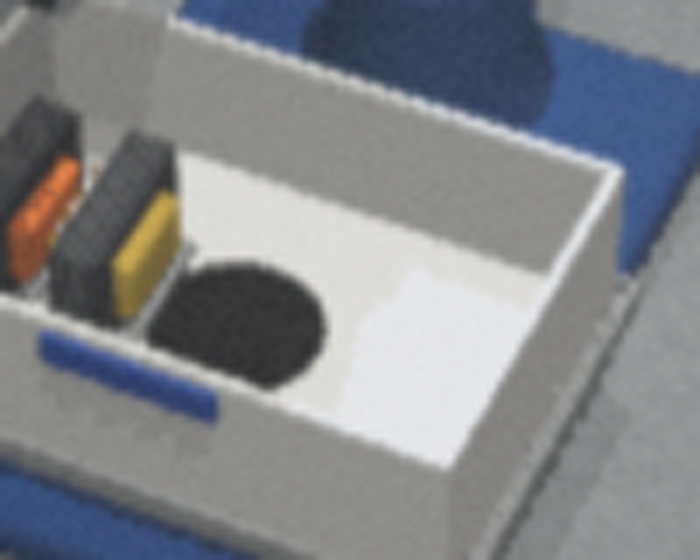

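View pics/t16.png

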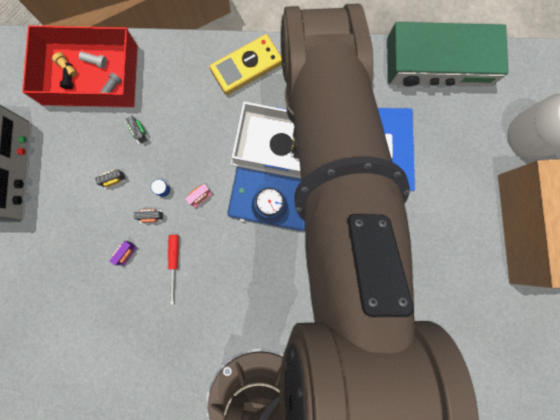

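```bash
python3 -m crank '[[[0,-34,-47,0,0,0],[0,-34,-47,0,0,0],[0,-34,-47,0,0,0],[0,-34,-47,0,0,0],[0,-34,-47,0,0,0],[0,-34,-47,0,0,0],[0,-34,-47,0,0,0],[0,0,0,9.5,0,0],[0,0,0,9.5,0,0],[0,0,0,9.5,0,0],[0,0,0,9.5,0,0],[0,0,0,9.5,0,0],[0,0,0,9.5,0,0],[0,0,0,9.5,0,0],[0,0,0,9.5,0,0],[0,0,0,0,0,0]]]' 1 60
python3 - <<'E'
from h import *
to(.451,.2815,.11,-86)
trafos('top');polar('top')
c=cap('top'); save(c,'t17',(70,90,330,270),3)
E
```

```text
time_s: 37.15
ee_pos: [0.4291, 0.2889, 0.196]
ee_rot: [2.15, 0.009, -2.242]
wrist_force: [0.3, 0.1, -0.2]
gripper_width: 0.0855
t 37.15 p [0.4291 0.2889 0.196 ] yaw -88.3 w 0.0855 F [ 0.3  0.1 -0.2]
shift tool mm [ 85.1   6.3 -25.3] turn [-2.3  2.5 -1.1] j7 -2.26
top px [135. 128.] hue 67.0 rectall (0.6655, 0.3193, 65.6, 31.8, 28.5) | core [0.6649 0.3187] L 64 22 ang 25.9 | cloud mean [0.6667 0.3222]
decoy? [388. 146.]
top px [109. 177.] hue 23.0 rectall (0.5379, 0.3777, 62.8, 32.6, -67.6) | core [0.5412 0.3783] L 62 21 ang -70.8 | cloud mean [0.5426 0.3785]
decoy? [159. 187.]
decoy? [197. 195.]
decoy? [120. 253.]
C [ 0.4785 -0.0173] axes [57.1 57.4]
top red [-154.4   42.6] blue [-99.6  79.9] cw turn 54.7
```

View pics/t17.png

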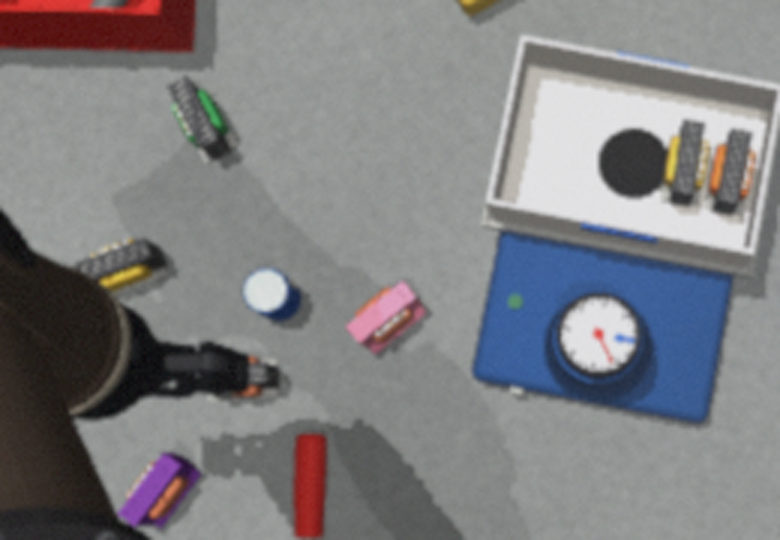

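```bash
python3 -m crank '[[[0,6,-25,-2.3,2.5,-1.1],[40,0,0,0,0,0],[40,0,0,0,0,0],[0,0,0,0,0,0]]]' 1 60
python3 - <<'E'
from h import *
to(.451,.2815,.036,-86)
c=cap('scene'); save(c,'s17',(350,170,490,290),4)
E
```

```text
time_s: 37.8
ee_pos: [0.4563, 0.2842, 0.1143]
ee_rot: [2.185, 0.095, -2.175]
wrist_force: [-0.4, -0.2, 0.2]
gripper_width: 0.0854
t 37.8 p [0.4563 0.2842 0.1143] yaw -85.2 w 0.0854 F [-0.4 -0.2  0.2]
shift tool mm [78.2  2.5  5.9] turn [ 0.8 -0.2  0.2] j7 -2.2
```

View pics/s17.png

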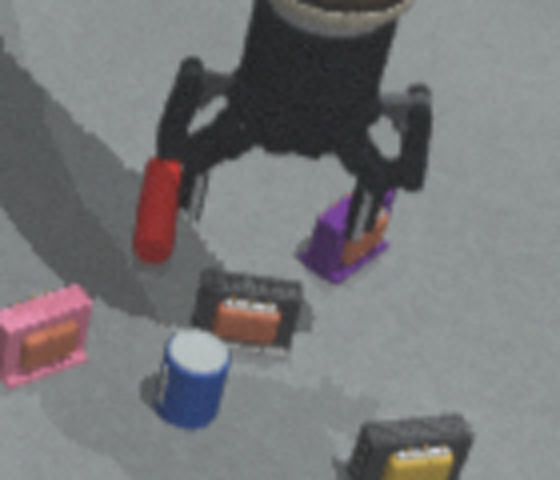

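Run:
```python
from h import *
c=cap('scene')
for p in([.451,.2815,.044],[.451,.2515,.044],[.451,.3115,.044],[.4563,.2842,.044]): 
    q=np.array(proj(c,p)); print(p,q.round(1),((q-[350,170])*4).round(0))
print(ray(c,350+197/4,170+278/4,.044),ray(c,350+303/4,170+288/4,.044))
```

```text
[0.451, 0.2815, 0.044] [411.7 241.3] [247. 285.]
[0.451, 0.2515, 0.044] [399.3 238.9] [197. 276.]
[0.451, 0.3115, 0.044] [424.2 243.7] [297. 295.]
[0.4563, 0.2842, 0.044] [412.7 243. ] [251. 292.]
[0.4532103  0.25159286 0.044     ] [0.44418117 0.31479295 0.044     ]
```

```bash
python3 -m crank '[[[35,1.5,6,-1,0,0],[35,0,1,0,0,0],[0,0,0,0,0,0]]]' 1 60
python3 - <<'E'
from h import *
to(.451,.2825,.036,-84)
E
```

```text
time_s: 38.28
ee_pos: [0.4554, 0.2871, 0.0517]
ee_rot: [2.192, 0.125, -2.155]
wrist_force: [0.1, -0.4, 0.4]
gripper_width: 0.0855
t 38.27 p [0.4554 0.2871 0.0517] yaw -84.1 w 0.0855 F [ 0.1 -0.4  0.4]
shift tool mm [15.6  4.3  5.1] turn [-0.1 -1.   0.6] j7 -2.21
```

```bash
python3 -m crank '[[[0,4,5,0,-1,0.6],[12,0,0,0,0,0],[8,0,0,0,0,0],[0,0,0,0,0,0]]]' 1 60
python3 - <<'E'
from h import *
to(.451,.2825,.036,-84)
E
python3 -m crank '[[[0,0,0,0,0,0],[0,0,0,0,0,0],[0,0,0,0,0,0],[0,0,0,0,0,0]]]' 0.5 60
python3 -m crank '[[[-40,0,0,0,0,0],[-60,0,0,0,0,0],[-60,0,0,0,0,0],[-40,0,0,0,0,0],[0,0,0,0,0,0]]]' 0.5 60
```

```text
time_s: 38.78
ee_pos: [0.4534, 0.2842, 0.0353]
ee_rot: [2.175, 0.116, -2.164]
wrist_force: [0.1, -0.1, 0.9]
gripper_width: 0.0854
t 38.77 p [0.4534 0.2842 0.0353] yaw -84.1 w 0.0854 F [ 0.1 -0.1  0.9]
shift tool mm [-0.7  1.4  2.5] turn [-0.1 -0.3  0.2] j7 -2.21
time_s: 39.28
ee_pos: [0.4533, 0.2841, 0.0357]
ee_rot: [2.175, 0.116, -2.165]
wrist_force: [-0.7, 0.5, -1.8]
gripper_width: 0.0589
time_s: 39.9
ee_pos: [0.4515, 0.2829, 0.2406]
ee_rot: [2.171, 0.114, -2.167]
wrist_force: [-0.1, 0.3, -2.5]
gripper_width: 0.0592
```

```bash
python3 -m crank '[[[0,0,0,-9.2,0,0],[0,0,0,-9.2,0,0],[0,0,0,-9.2,0,0],[0,0,0,-9.2,0,0],[0,0,0,-9.2,0,0],[0,0,0,-9.2,0,0],[0,0,0,-9.2,0,0],[0,0,0,-9.2,0,0],[0,0,0,0,0,0]]]' 0.5 60
python3 - <<'E'
from h import *
to(.6455,.0343,.2,-10)
trafos('top')
E
```

```text
time_s: 41.02
ee_pos: [0.4454, 0.2785, 0.2274]
ee_rot: [1.297, 1.142, -1.328]
wrist_force: [-0.4, 0.1, -2.4]
gripper_width: 0.059
t 41.02 p [0.4454 0.2785 0.2274] yaw -8.1 w 0.059 F [-0.4  0.1 -2.4]
shift tool mm [ 26.6 232.8 213.3] turn [1.9 0.7 0.8] j7 -0.94
top px [135. 128.] hue 67.0 rectall (0.6661, 0.3195, 64.4, 31.9, 28.8) | core [0.6654 0.3188] L 63 22 ang 25.7 | cloud mean [0.6669 0.3222]
decoy? [388. 146.]
decoy? [159. 187.]
decoy? [197. 195.]
```

```bash
python3 -m crank '[[[0,39,36,0,0,0],[0,39,36,0,0,0],[0,39,36,0,0,0],[0,39,36,0,0,0],[0,39,36,0,0,0],[0,38,34,1.9,0.7,0.8],[0,0,0,0,0,0]]]' 0.5 60
python3 - <<'E'
from h import *
to(.6455,.0343,.145,-10)
E
```

```text
time_s: 41.95
ee_pos: [0.6477, 0.025, 0.2212]
ee_rot: [1.353, 1.109, -1.359]
wrist_force: [0.4, 0.8, -2.7]
gripper_width: 0.0592
t 41.95 p [0.6477 0.025  0.2212] yaw -11.5 w 0.0592 F [ 0.4  0.8 -2.7]
shift tool mm [76.2 -3.7 -8.8] turn [-1.5  0.1  0.2] j7 -0.43
```

```bash
python3 -m crank '[[[40,-4,-9,-1.5,0,0],[36,0,0,0,0,0],[0,0,0,0,0,0]]]' 0.5 60
python3 - <<'E'
from h import *
to(.6455,.0343,.085,-10)
c=cap('scene'); save(c,'s18',(180,120,360,320),3)
E
```

```text
time_s: 42.32
ee_pos: [0.6444, 0.0357, 0.1423]
ee_rot: [1.34, 1.12, -1.348]
wrist_force: [0.2, -0.5, -3.0]
gripper_width: 0.0591
t 42.33 p [0.6444 0.0357 0.1423] yaw -10.5 w 0.0591 F [ 0.2 -0.5 -3. ]
shift tool mm [57.3  1.7  1.1] turn [-0.5  0.1  0.3] j7 -0.46
```

View pics/s18.png

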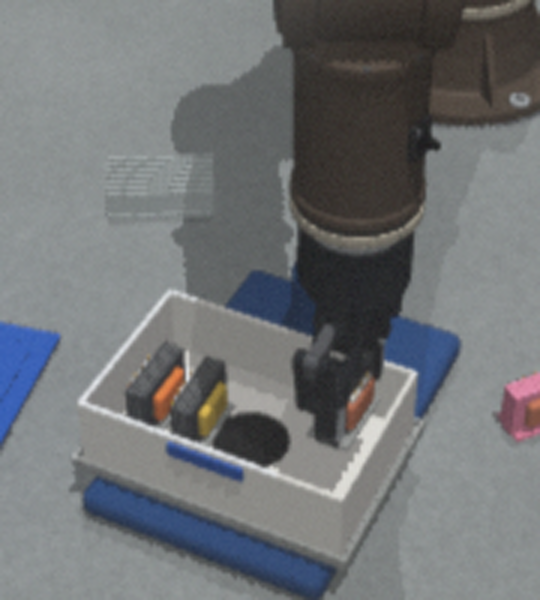

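```bash
python3 -m crank '[[[22,1.5,1,-0.5,0,0.3],[22,0,0,0,0,0],[0,0,0,0,0,0]]]' 0.5 60
python3 - <<'E'
from h import *
to(.6455,.0343,.083,-10)
E
```

```text
time_s: 42.75
ee_pos: [0.6498, 0.0368, 0.1051]
ee_rot: [1.344, 1.114, -1.33]
wrist_force: [0.2, -0.4, -1.3]
gripper_width: 0.0595
t 42.75 p [0.6498 0.0368 0.1051] yaw -10.1 w 0.0595 F [ 0.2 -0.4 -1.3]
shift tool mm [22.1 -4.   3.3] turn [-0.1 -0.1 -0.6] j7 -0.47
```

```bash
python3 -m crank '[[[10,-4,3,0,0,-0.6],[11,0,0,0,0,0],[0,0,0,0,0,0]]]' 0.5 60
python3 -m crank '[[[4,-1.5,1,0,0,0],[3,0,0,0,0,0],[0,0,0,0,0,0]]]' 0.5 60
python3 - <<'E'
from h import *
to(.6455,.0343,.083,-10)
E
```

```text
time_s: 43.12
ee_pos: [0.6471, 0.035, 0.0865]
ee_rot: [1.343, 1.12, -1.335]
wrist_force: [-0.2, 0.6, -2.3]
gripper_width: 0.0593
time_s: 43.5
ee_pos: [0.6459, 0.0343, 0.0803]
ee_rot: [1.344, 1.119, -1.334]
wrist_force: [-0.8, -0.3, 0.8]
gripper_width: 0.0591
t 43.5 p [0.6459 0.0343 0.0803] yaw -10.2 w 0.0591 F [-0.8 -0.3  0.8]
shift tool mm [-2.7 -0.3  0. ] turn [-0.2 -0.2 -0.3] j7 -0.47
```

Contact (force rose to +0.8). Release and go for the left yellow one.

```bash
python3 -m crank '[[[0,0,0,0,0,0],[0,0,0,0,0,0],[0,0,0,0,0,0]]]' 0.88 60
python3 -m crank '[[[-30,0,0,0,0,0],[-60,0,0,0,0,0],[-50,0,0,0,0,0],[0,0,0,0,0,0]]]' 0.88 60
python3 - <<'E'
from h import *
trafos('scene'); trafos('top')
to(.542,.379,.2,-67)
c=cap('scene'); save(c,'s19',(180,120,480,340),2.6)
E
```

```text
time_s: 43.88
ee_pos: [0.6464, 0.0344, 0.0807]
ee_rot: [1.345, 1.118, -1.333]
wrist_force: [0.1, -0.1, 0.3]
gripper_width: 0.075
time_s: 44.38
ee_pos: [0.6454, 0.0341, 0.2242]
ee_rot: [1.344, 1.119, -1.333]
wrist_force: [0.0, 0.2, -0.0]
gripper_width: 0.0752
decoy? [225. 179.]
decoy? [268. 219.]
decoy? [438. 223.]
decoy? [154. 250.]
decoy? [360. 250.]
decoy? [398. 263.]
scene px [453. 280.] hue 22.0 rectall (0.5533, 0.3824, 70.0, 39.6, -67.3) | core [0.5509 0.3803] L 70 33 ang -63.0 | cloud mean [0.5467 0.383 ]
scene px [423. 318.] hue 67.0 rectall (0.6761, 0.3217, 70.2, 36.2, 33.0) | core [0.6776 0.3206] L 70 34 ang 27.6 | cloud mean [0.672  0.3238]
top px [135. 128.] hue 67.0 rectall (0.6661, 0.3195, 64.4, 31.9, 28.8) | core [0.6649 0.317 ] L 60 21 ang 23.0 | cloud mean [0.6668 0.3221]
decoy? [317. 130.]
decoy? [388. 146.]
top px [108. 178.] hue 23.0 rectall (0.538, 0.3775, 63.6, 32.6, -67.6) | core [0.5394 0.376 ] L 60 20 ang -67.6 | cloud mean [0.5411 0.3808]
decoy? [159. 187.]
decoy? [197. 195.]
decoy? [120. 253.]
t 44.48 p [0.6432 0.0336 0.2199] yaw -10.2 w 0.0753 F [-0.3 -0.7 -0.2]
shift tool mm [  20.9 -160.5 -322. ] turn [56.8 -0.   0.2] j7 -0.43
```

View pics/s19.png

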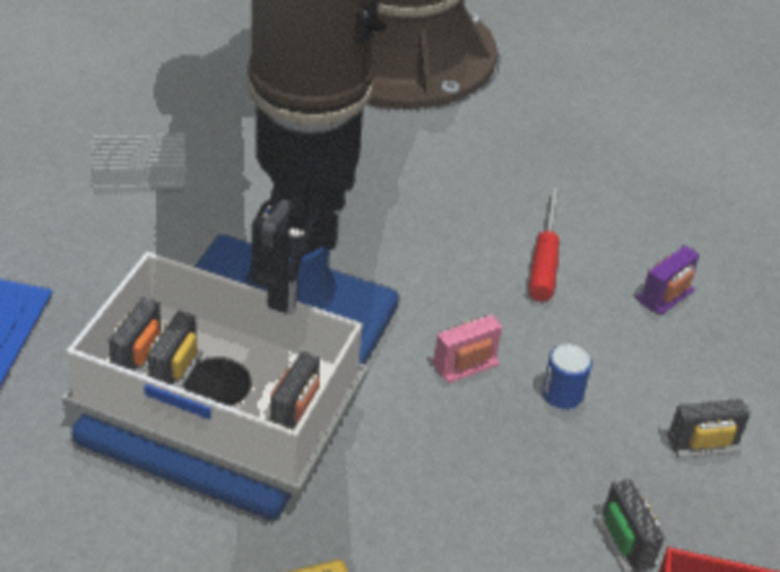

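```bash
python3 -m crank '[[[0,-26,-52,0,0,0],[0,-26,-52,0,0,0],[0,-26,-52,0,0,0],[0,-26,-52,0,0,0],[0,-26,-52,0,0,0],[0,-26,-52,0,0,0],[0,0,0,9.4,0,0],[0,0,0,9.4,0,0],[0,0,0,9.4,0,0],[0,0,0,9.4,0,0],[0,0,0,9.4,0,0],[0,0,0,9.4,0,0],[0,0,0,0,0,0]]]' 1 60
python3 - <<'E'
from h import *
to(.543,.3815,.11,-67)
E
```

```text
time_s: 46.15
ee_pos: [0.5311, 0.3715, 0.1903]
ee_rot: [1.964, 0.371, -2.053]
wrist_force: [0.3, 0.5, 0.7]
gripper_width: 0.0853
t 46.15 p [0.5311 0.3715 0.1903] yaw -68.3 w 0.0853 F [0.3 0.5 0.7]
shift tool mm [ 79.6  -5.3 -18.4] turn [-1.3  2.6 -0.3] j7 -1.9
```

```bash
python3 -m crank '[[[0,-5,-18,-1.3,2.6,0],[38,0,0,0,0,0],[38,0,0,0,0,0],[0,0,0,0,0,0]]]' 1 60
python3 - <<'E'
from h import *
to(.543,.3815,.036,-67)
c=cap('scene'); save(c,'s20',(380,200,520,320),4)
print(((np.array(proj(c,[.543,.3815,.044]))-[380,200])*4).round(0))
E
```

```text
time_s: 46.65
ee_pos: [0.5451, 0.3813, 0.1078]
ee_rot: [1.985, 0.415, -1.99]
wrist_force: [-0.7, 0.4, 0.6]
gripper_width: 0.0854
t 46.65 p [0.5451 0.3813 0.1078] yaw -66.0 w 0.0854 F [-0.7  0.4  0.6]
shift tool mm [71.8 -1.4  1.5] turn [ 1.   0.2 -0.4] j7 -1.89
[293. 310.]
```

View pics/s20.png

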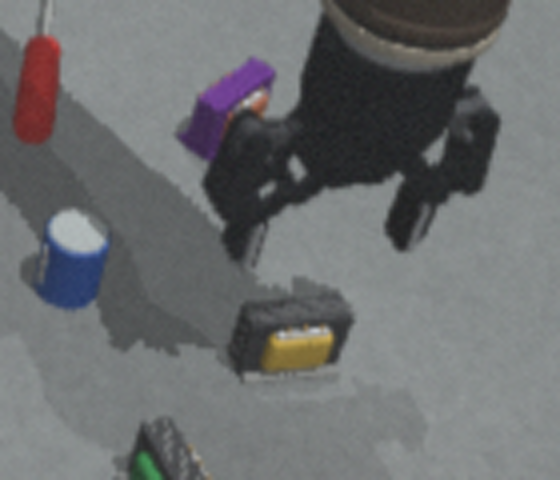

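```bash
python3 -m crank '[[[34,-1,2,1,0,0],[32,0,1,0,0,0],[0,0,0,0,0,0]]]' 1 60
python3 - <<'E'
from h import *
to(.543,.3815,.036,-67)
E
```

```text
time_s: 47.08
ee_pos: [0.5459, 0.3836, 0.0479]
ee_rot: [2.004, 0.408, -1.991]
wrist_force: [0.2, 0.4, 0.2]
gripper_width: 0.0855
t 47.08 p [0.5459 0.3836 0.0479] yaw -66.8 w 0.0855 F [0.2 0.4 0.2]
shift tool mm [11.9  0.7  3.6] turn [ 0.2 -0.3 -0.2] j7 -1.91
```

```bash
python3 -m crank '[[[9,1,3.5,0,0,0],[7,0,0,0,0,0],[0,0,0,0,0,0]]]' 1 60
python3 -m crank '[[[0,0,0,0,0,0],[0,0,0,0,0,0],[0,0,0,0,0,0],[0,0,0,0,0,0]]]' 0.5 60
python3 -m crank '[[[-40,0,0,0,0,0],[-60,0,0,0,0,0],[-60,0,0,0,0,0],[-40,0,0,0,0,0],[0,0,0,-9.4,0,0],[0,0,0,-9.4,0,0],[0,0,0,-9.4,0,0],[0,0,0,-9.4,0,0],[0,0,0,-9.4,0,0],[0,0,0,-9.4,0,0],[0,0,0,0,0,0]]]' 0.5 60
python3 - <<'E'
from h import *
to(.6387,-.0041,.21,-10)
E
```

```text
time_s: 47.45
ee_pos: [0.5454, 0.3829, 0.0357]
ee_rot: [2.01, 0.412, -1.986]
wrist_force: [0.6, -0.7, 0.0]
gripper_width: 0.0853
time_s: 47.95
ee_pos: [0.5459, 0.3832, 0.037]
ee_rot: [2.012, 0.413, -1.985]
wrist_force: [-0.4, 0.1, -2.0]
gripper_width: 0.0592
time_s: 49.32
ee_pos: [0.5411, 0.3807, 0.2404]
ee_rot: [1.322, 1.129, -1.313]
wrist_force: [-0.1, 1.2, -2.3]
gripper_width: 0.0593
t 49.33 p [0.5411 0.3807 0.2404] yaw -8.6 w 0.0593 F [-0.1  1.2 -2.3]
shift tool mm [ 31.5 153.6 366. ] turn [ 1.4 -0.  -0.4] j7 -0.98
```

```bash
python3 -m crank '[[[0,22,52,0,0,0],[0,22,52,0,0,0],[0,22,52,0,0,0],[0,22,52,0,0,0],[0,22,52,0,0,0],[0,22,52,0,0,0],[0,20,52,1.4,0,-0.4],[0,0,0,0,0,0]]]' 0.5 60
python3 - <<'E'
from h import *
to(.6388,-.0041,.145,-10)
E
```

```text
time_s: 50.32
ee_pos: [0.634, -0.0145, 0.239]
ee_rot: [1.361, 1.104, -1.363]
wrist_force: [-0.1, 1.5, -1.8]
gripper_width: 0.0589
t 50.33 p [ 0.634  -0.0145  0.239 ] yaw -12.0 w 0.0589 F [-0.1  1.5 -1.8]
shift tool mm [ 94.    2.7 -11.1] turn [-2.  -0.   0.1] j7 -0.36
```

```bash
python3 -m crank '[[[40,2,-11,-2,0,0],[48,0,0,0,0,0],[0,0,0,0,0,0]]]' 0.5 60
python3 - <<'E'
from h import *
to(.6388,-.0041,.083,-10)
c=cap('scene'); save(c,'s21',(180,120,360,320),3)
E
```

```text
time_s: 50.7
ee_pos: [0.6387, -0.0037, 0.1499]
ee_rot: [1.346, 1.116, -1.344]
wrist_force: [-0.1, -0.0, -1.0]
gripper_width: 0.0592
t 50.7 p [ 0.6387 -0.0037  0.1499] yaw -10.7 w 0.0592 F [-0.1 -0.  -1. ]
shift tool mm [66.9  0.2  0.4] turn [-0.7 -0.1  0. ] j7 -0.38
```

View pics/s21.png

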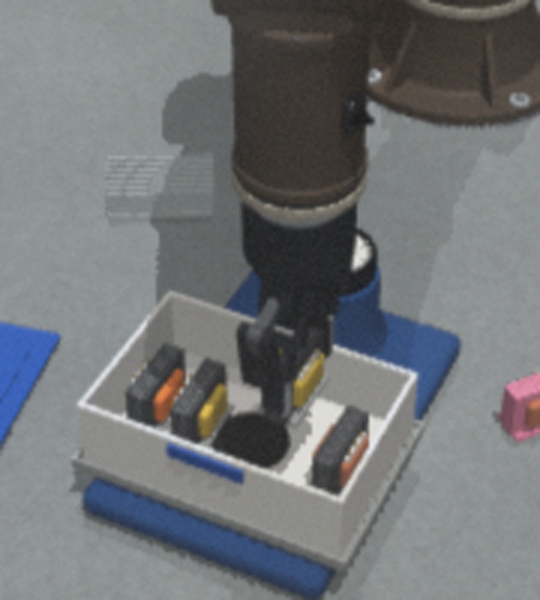

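```bash
python3 -m crank '[[[25,0,0,-0.7,0,0],[25,0,0,0,0,0],[0,0,0,0,0,0]]]' 0.5 60
python3 - <<'E'
from h import *
to(.6388,-.0041,.082,-10)
E
```

```text
time_s: 51.12
ee_pos: [0.6454, -0.0014, 0.1096]
ee_rot: [1.348, 1.112, -1.325]
wrist_force: [0.2, 0.1, -1.1]
gripper_width: 0.0591
t 51.12 p [ 0.6454 -0.0014  0.1096] yaw -10.1 w 0.0591 F [ 0.2  0.1 -1.1]
shift tool mm [27.4 -6.4  4. ] turn [-0.1 -0.3 -0.8] j7 -0.39
```

```bash
python3 -m crank '[[[12,-6.5,4,0,-0.3,-0.8],[13,0,0,0,0,0],[0,0,0,0,0,0]]]' 0.5 60
python3 -m crank '[[[4,-2,1,0,0,0],[4,0,0,0,0,0],[0,0,0,0,0,0]]]' 0.5 60
python3 - <<'E'
from h import *
to(.6388,-.0041,.082,-10)
E
```

```text
time_s: 51.5
ee_pos: [0.6405, -0.004, 0.0875]
ee_rot: [1.342, 1.116, -1.334]
wrist_force: [-0.4, -0.1, -2.3]
gripper_width: 0.0593
time_s: 51.88
ee_pos: [0.6386, -0.0046, 0.08]
ee_rot: [1.342, 1.116, -1.334]
wrist_force: [-0.9, 0.1, 0.3]
gripper_width: 0.0592
t 51.88 p [ 0.6386 -0.0046  0.08  ] yaw -10.2 w 0.0592 F [-0.9  0.1  0.3]
shift tool mm [-2.   0.2 -0.6] turn [-0.2 -0.1 -0.4] j7 -0.4
```

```bash
python3 -m crank '[[[0,0,0,0,0,0],[0,0,0,0,0,0],[0,0,0,0,0,0]]]' 0.88 60
python3 -m crank '[[[-30,0,0,0,0,0],[-60,0,0,0,0,0],[-50,0,0,0,0,0],[0,0,0,0,0,0]]]' 0.88 60
python3 - <<'E'
from h import *
trafos('scene'); trafos('top')
to(.670,.323,.2,28.5)
c=cap('top'); save(c,'t22',(90,60,190,160),6); P=cloud(c); H=hsv(c)
m=((H[...,0]<8)|(H[...,0]>172))&(H[...,1]>150)&(P[...,1]>.3)&(P[...,0]>.6)
Q=P[m]; print(np.nanmin(Q,0),np.nanpercentile(Q,2,axis=0),np.nanmax(Q,0))
print('rim near y .35:', Q[(abs(Q[:,1]-.36)<.01)&(Q[:,2]>.03)][:,[0,2]].round(3)[:60:6].tolist())
c=cap('scene'); save(c,'s22',(180,120,480,340),2.6)
E
```

```text
time_s: 52.25
ee_pos: [0.6395, -0.0045, 0.0806]
ee_rot: [1.343, 1.114, -1.332]
wrist_force: [-0.3, -0.3, 0.7]
gripper_width: 0.075
time_s: 52.75
ee_pos: [0.6384, -0.0043, 0.2244]
ee_rot: [1.343, 1.115, -1.333]
wrist_force: [0.4, 0.5, -0.9]
gripper_width: 0.075
decoy? [233. 178.]
decoy? [438. 224.]
decoy? [154. 250.]
decoy? [360. 250.]
decoy? [398. 262.]
scene px [423. 319.] hue 67.0 rectall (0.6763, 0.3213, 71.9, 36.3, 27.4) | core [0.6778 0.3207] L 70 34 ang 26.9 | cloud mean [0.6726 0.3241]
top px [135. 128.] hue 67.0 rectall (0.6655, 0.3193, 65.6, 31.8, 28.5) | core [0.6642 0.3168] L 62 21 ang 22.6 | cloud mean [0.6666 0.3221]
decoy? [241. 149.]
decoy? [388. 146.]
decoy? [159. 187.]
decoy? [197. 195.]
decoy? [120. 253.]
t 52.85 p [ 0.6362 -0.0046  0.2202] yaw -10.2 w 0.0755 F [-0.1 -0.2 -0.3]
shift tool mm [  20.2  -24.6 -328.5] turn [-38.7   0.   -0. ] j7 -0.36
[ 0.60019819  0.33673065 -0.51494446] [ 7.32936074e-01  3.38312771e-01 -6.39926497e-04] [1.23742028 0.81906832 0.10069461]
rim near y .35: [[0.903, 0.087], [0.902, 0.089], [0.899, 0.09], [0.9, 0.083], [0.9, 0.077], [0.9, 0.079], [0.9, 0.073], [0.9, 0.069], [0.898, 0.067], [0.898, 0.067]]
```

View pics/t22.png

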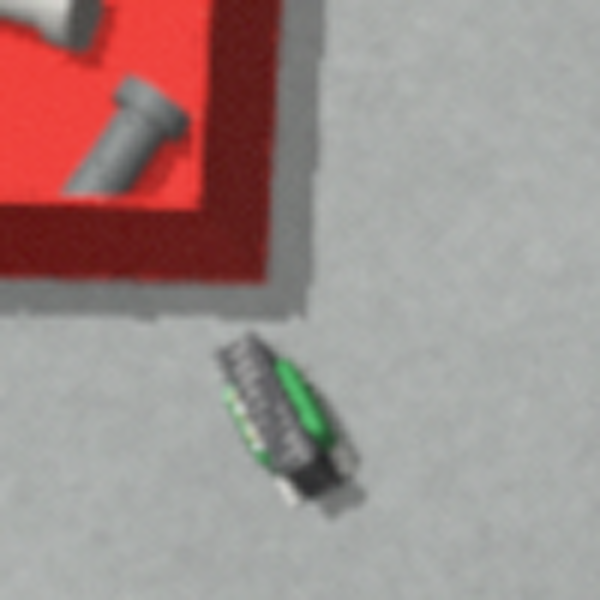

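View pics/s22.png

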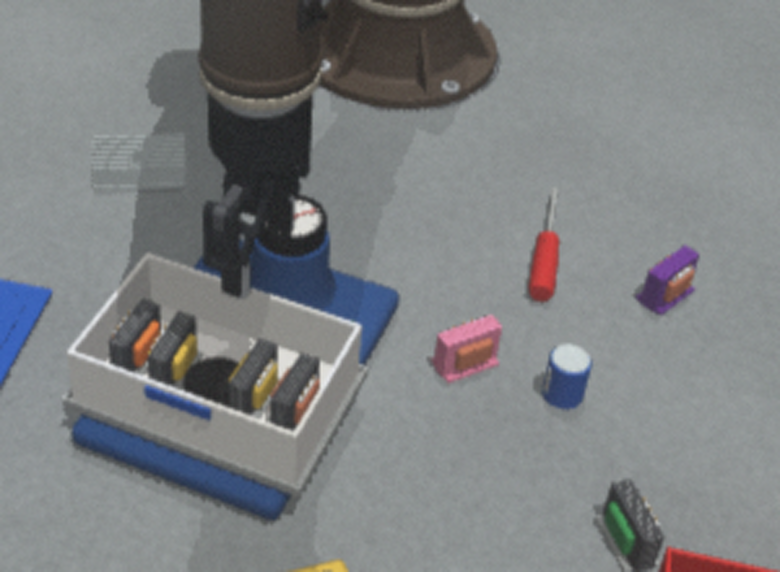

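Run:
```python
from h import *
c=cap('top'); P=cloud(c)
for z in(0,.05,.09): print(z,ray(c,90+262/6,60+282/6,z).round(3))
print(P[100:108,125].round(3))
c=cap('scene'); save(c,'s23',(400,280,520,400),4)
```

```text
0 [0.734 0.339 0.   ]
0.05 [0.717 0.323 0.05 ]
0.09 [0.703 0.31  0.09 ]
[[0.733 0.343 0.055]
 [0.733 0.346 0.048]
 [0.733 0.349 0.039]
 [0.734 0.351 0.031]
 [0.735 0.355 0.019]
 [0.732 0.355 0.02 ]
 [0.734 0.359 0.008]
 [0.734 0.361 0.001]]
```

View pics/s23.png

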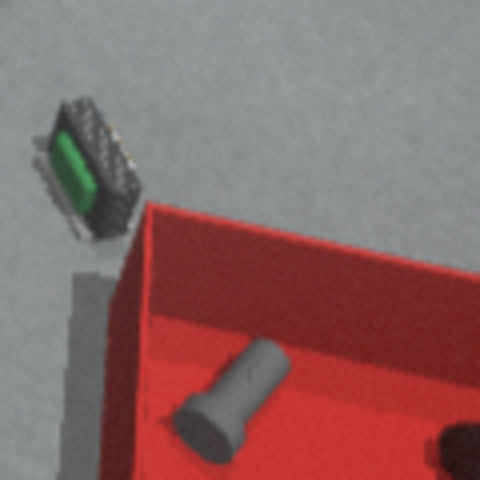

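```bash
python3 -m crank '[[[0,-4,-54,0,0,0],[0,-4,-54,0,0,0],[0,-4,-54,0,0,0],[0,-4,-54,0,0,0],[0,-4,-54,0,0,0],[0,-4,-54,0,0,0],[0,0,0,-9.7,0,0],[0,0,0,-9.7,0,0],[0,0,0,-9.7,0,0],[0,0,0,-9.7,0,0],[0,0,0,0,0,0]]]' 0.87 60
python3 - <<'E'
from h import *
to(.670,.323,.15,28.5)
E
```

```text
time_s: 54.42
ee_pos: [0.6655, 0.3262, 0.1988]
ee_rot: [0.805, 1.428, -0.84]
wrist_force: [0.2, 0.2, 0.3]
gripper_width: 0.0741
t 54.42 p [0.6655 0.3262 0.1988] yaw 29.6 w 0.0741 F [0.2 0.2 0.3]
shift tool mm [48.7  3.7  5.2] turn [ 1.1 -0.2  1.6] j7 -0.19
```

```bash
python3 -m crank '[[[0,4,5,1,0,1.6],[45,0,0,0,0,0],[30,0,0,0,0,0],[0,0,0,0,0,0]]]' 0.87 60
python3 - <<'E'
from h import *
to(.670,.323,.08,28.5)
c=cap('scene'); save(c,'s24',(380,230,520,350),4)
print(((np.array(proj(c,[.670,.323,.044]))-[380,230])*4).round(0))
E
```

```text
time_s: 54.92
ee_pos: [0.673, 0.3228, 0.1213]
ee_rot: [0.852, 1.399, -0.842]
wrist_force: [0.5, -0.2, 0.9]
gripper_width: 0.0742
t 54.92 p [0.673  0.3228 0.1213] yaw 27.7 w 0.0742 F [ 0.5 -0.2  0.9]
shift tool mm [41.3 -2.8 -1.5] turn [-0.8 -0.2 -0.3] j7 -0.24
[176. 344.]
```

View pics/s24.png

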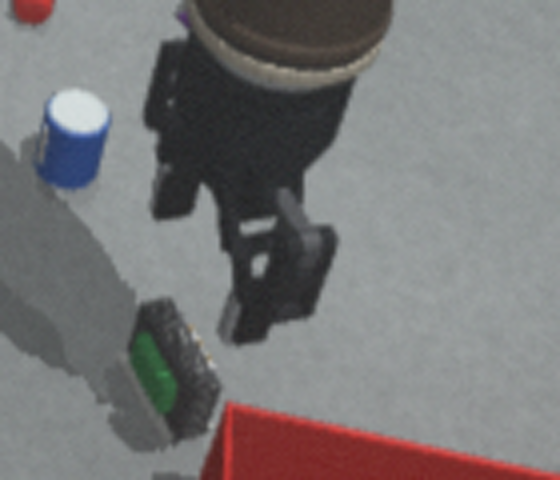

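```bash
python3 -m crank '[[[30,-2.5,-1.5,-0.8,0,0],[20,-3,0,0,0,0],[0,0,0,0,0,0]]]' 0.87 60
python3 - <<'E'
from h import *
to(.670,.323,.036,28.5)
E
```

```text
time_s: 55.35
ee_pos: [0.6717, 0.3238, 0.0782]
ee_rot: [0.852, 1.396, -0.826]
wrist_force: [-0.2, -0.5, 0.2]
gripper_width: 0.0744
t 55.35 p [0.6717 0.3238 0.0782] yaw 28.2 w 0.0744 F [-0.2 -0.5  0.2]
shift tool mm [42.1 -2.6  0. ] turn [-0.3 -0.2 -1. ] j7 -0.25
```

```bash
python3 -m crank '[[[18,-2.5,0,0,0,-1],[16,-3,0,0,0,0],[0,0,0,0,0,0]]]' 0.87 60
python3 - <<'E'
from h import *
to(.670,.323,.036,28.5)
c=cap('scene'); save(c,'s25',(380,230,520,350),4)
E
```

```text
time_s: 55.72
ee_pos: [0.668, 0.3231, 0.0462]
ee_rot: [0.844, 1.404, -0.837]
wrist_force: [-0.7, 0.3, -0.4]
gripper_width: 0.0743
t 55.73 p [0.668  0.3231 0.0462] yaw 28.1 w 0.0743 F [-0.7  0.3 -0.4]
shift tool mm [10.2  1.7  1.1] turn [-0.4 -0.2 -0.1] j7 -0.26
```

View pics/s25.png

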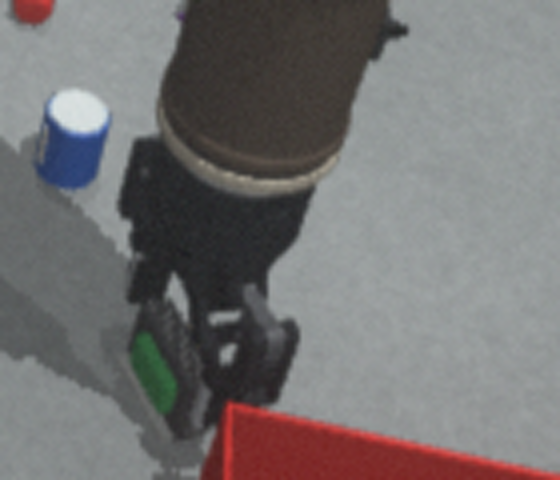

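Well aligned; finish the descent and grip.

```bash
python3 -m crank '[[[8,1,1,0,0,0],[6,0,0,0,0,0],[0,0,0,0,0,0]]]' 0.87 60
python3 -m crank '[[[0,0,0,0,0,0],[0,0,0,0,0,0],[0,0,0,0,0,0],[0,0,0,0,0,0]]]' 0.5 60
python3 -m crank '[[[-40,0,0,0,0,0],[-60,0,0,0,0,0],[-60,0,0,0,0,0],[-40,0,0,0,0,0],[0,0,0,0,0,0]]]' 0.5 60
python3 - <<'E'
from h import *
to(.632,-.0425,.21,-10)
c=cap('scene'); save(c,'s26',(380,130,520,330),3)
E
```

```text
time_s: 56.15
ee_pos: [0.6684, 0.3247, 0.0339]
ee_rot: [0.844, 1.407, -0.836]
wrist_force: [-1.6, 0.9, -0.7]
gripper_width: 0.0743
time_s: 56.65
ee_pos: [0.6701, 0.3241, 0.035]
ee_rot: [0.846, 1.404, -0.835]
wrist_force: [0.6, -0.7, -2.5]
gripper_width: 0.0591
time_s: 57.28
ee_pos: [0.6693, 0.322, 0.239]
ee_rot: [0.844, 1.406, -0.838]
wrist_force: [0.2, 0.4, -2.8]
gripper_width: 0.0587
t 57.27 p [0.6693 0.322  0.239 ] yaw 28.1 w 0.0587 F [ 0.2  0.4 -2.8]
shift tool mm [  27.3 -204.7  304. ] turn [38.1 -0.3  0. ] j7 -0.2
```

View pics/s26.png

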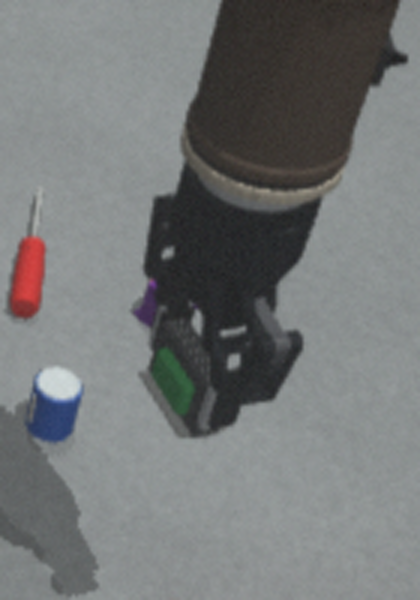

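```bash
python3 -m crank '[[[0,-29,43,0,0,0],[0,-29,43,0,0,0],[0,-29,43,0,0,0],[0,-29,43,0,0,0],[0,-29,43,0,0,0],[0,-29,43,0,0,0],[0,-29,43,0,0,0],[0,0,0,9.5,0,0],[0,0,0,9.5,0,0],[0,0,0,9.5,0,0],[0,0,0,9.5,0,0],[0,0,0,0,0,0]]]' 0.5 60
python3 - <<'E'
from h import *
to(.632,-.0425,.145,-10)
c=cap('scene'); save(c,'s27',(180,120,360,320),3); P=cloud(c); z=P[...,2]
m=(abs(P[...,0]-.632)<.05)&(abs(P[...,1]+.0425)<.02)&(z<.07)&(c['image'].max(-1)<75)
print(np.nanpercentile(z[m],[5,25,50,75,95]).round(4),m.sum())
m=(abs(P[...,0]-.632)<.05)&(abs(P[...,1]+.0425)<.1)&(z<.07)&(c['image'].min(-1)>170)
print(np.nanpercentile(z[m],[5,25,50,75,95]).round(4),m.sum())
E
```

```text
time_s: 58.82
ee_pos: [0.6172, -0.0571, 0.2091]
ee_rot: [1.325, 1.138, -1.387]
wrist_force: [-0.1, -0.5, -2.9]
gripper_width: 0.0592
t 58.83 p [ 0.6172 -0.0571  0.2091] yaw -11.1 w 0.0592 F [-0.1 -0.5 -2.9]
shift tool mm [ 63.4  14.5 -17.9] turn [-1.1  0.6  2.4] j7 -0.3
[0.0459 0.0473 0.0486 0.0497 0.051 ] 204
[0.0427 0.0441 0.0455 0.0466 0.0479] 163
```

View pics/s27.png

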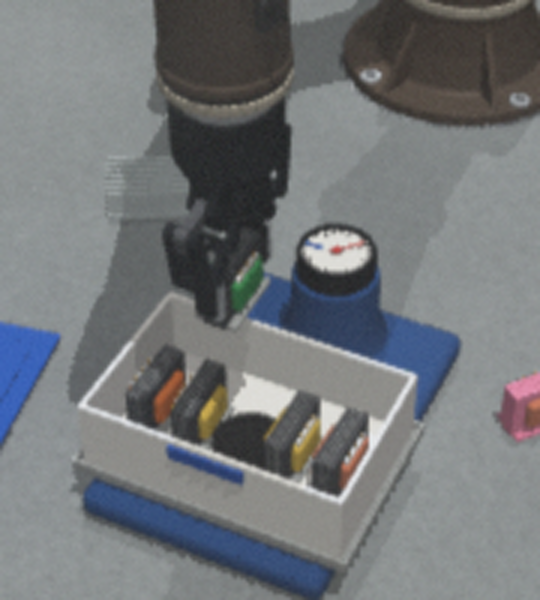

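```bash
python3 -m crank '[[[0,14,-18,-1,0.6,2.4],[30,0,0,0,0,0],[22,0,0,0,0,0],[0,0,0,0,0,0]]]' 0.5 60
python3 - <<'E'
from h import *
to(.632,-.0425,.145,-10)
c=cap('scene'); save(c,'s28',(210,200,330,300),6); P=cloud(c); z=P[...,2]
m=(z>.079)&(z<.097)&(c['image'].max(-1)<110)&(P[...,0]>.56)&(P[...,0]<.70)&(abs(P[...,1]+.04)<.105)
th=np.radians(-10)
for i,mm,b,ce in comps(m,30):
    Q=P[mm][:,:2]-[.632,-.0425]; x=Q@[np.cos(th),np.sin(th)]; y=Q@[-np.sin(th),np.cos(th)]
    print(ce.round(0),mm.sum(),'tub x',np.percentile(x,[3,50,97]).round(3),'y',np.percentile(y,[3,50,97]).round(3),np.median(P[mm][:,2]).round(3))
E
```

```text
time_s: 59.38
ee_pos: [0.6333, -0.0416, 0.1523]
ee_rot: [1.323, 1.134, -1.326]
wrist_force: [0.1, 0.2, -2.9]
gripper_width: 0.0593
t 59.38 p [ 0.6333 -0.0416  0.1523] yaw -9.0 w 0.0593 F [ 0.1  0.2 -2.9]
shift tool mm [ 7.3 -1.1  1.1] turn [ 1.  -0.   0.2] j7 -0.3
[231. 245.] 198 tub x [-0.025  0.003  0.032] y [-0.087 -0.076 -0.069] 0.089
[244. 252.] 159 tub x [-0.016  0.012  0.033] y [-0.049 -0.04  -0.031] 0.088
[277. 261.] 194 tub x [-0.026  0.006  0.03 ] y [0.029 0.038 0.045] 0.089
[293. 267.] 201 tub x [-0.025  0.007  0.031] y [0.067 0.077 0.085] 0.089
```

View pics/s28.png

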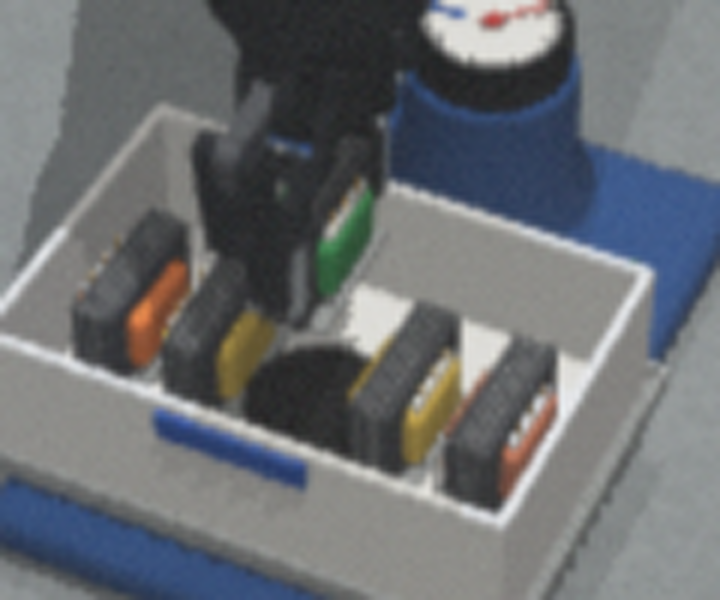

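```bash
python3 -m crank '[[[25,-1,1,1,0,0],[22,0,0,0,0,0],[0,0,0,0,0,0]]]' 0.5 60
python3 - <<'E'
from h import *
to(.632,-.0433,.079,-10)
E
```

```text
time_s: 59.8
ee_pos: [0.6346, -0.0428, 0.1087]
ee_rot: [1.337, 1.122, -1.332]
wrist_force: [0.7, 0.4, -1.0]
gripper_width: 0.0593
t 59.8 p [ 0.6346 -0.0428  0.1087] yaw -9.8 w 0.0593 F [ 0.7  0.4 -1. ]
shift tool mm [29.7 -2.6  1. ] turn [ 0.2 -0.1 -0.1] j7 -0.33
```

```bash
python3 -m crank '[[[10,-2.5,1,0,0,0],[10,-2,0,0,0,0],[0,0,0,0,0,0]]]' 0.5 60
python3 - <<'E'
from h import *
to(.632,-.0433,.079,-10)
E
python3 -m crank '[[[5,-1,0,0,0,0],[0,0,0,0,0,0]]]' 0.5 60
```

```text
time_s: 60.18
ee_pos: [0.6314, -0.0431, 0.0903]
ee_rot: [1.338, 1.12, -1.328]
wrist_force: [-0.6, 0.6, -2.4]
gripper_width: 0.059
t 60.17 p [ 0.6314 -0.0431  0.0903] yaw -9.8 w 0.059 F [-0.6  0.6 -2.4]
shift tool mm [11.3  0.6  0.1] turn [ 0.2 -0.1 -0.4] j7 -0.34
time_s: 60.42
ee_pos: [0.6307, -0.0429, 0.0855]
ee_rot: [1.338, 1.119, -1.327]
wrist_force: [0.3, -0.4, -2.9]
gripper_width: 0.0591
```

```bash
python3 -m crank '[[[4,0.5,0,0,0,0],[0,0,0,0,0,0]]]' 0.5 60
python3 -m crank '[[[4,0.5,0,0,0,0],[0,0,0,0,0,0]]]' 0.5 60
python3 - <<'E'
from h import *
to(.632,-.0433,.079,-10)
E
```

```text
time_s: 60.68
ee_pos: [0.6315, -0.0429, 0.0815]
ee_rot: [1.338, 1.119, -1.327]
wrist_force: [-0.1, -0.1, -2.2]
gripper_width: 0.0592
time_s: 60.92
ee_pos: [0.6323, -0.043, 0.0775]
ee_rot: [1.339, 1.119, -1.327]
wrist_force: [0.0, 0.0, -1.7]
gripper_width: 0.0589
t 60.92 p [ 0.6323 -0.043   0.0775] yaw -9.8 w 0.0589 F [ 0.   0.  -1.7]
shift tool mm [-1.5 -0.2  0.4] turn [ 0.2 -0.1 -0.5] j7 -0.34
```

```bash
python3 -m crank '[[[3,0,0,0,0,0],[2,0,0,0,0,0],[0,0,0,0,0,0]]]' 0.5 60
python3 -m crank '[[[0,0,0,0,0,0],[0,0,0,0,0,0],[0,0,0,0,0,0]]]' 0.88 60
python3 -m crank '[[[-30,0,0,0,0,0],[-60,0,0,0,0,0],[-50,0,0,0,0,0],[0,0,0,0,0,0]]]' 0.88 60
python3 - <<'E'
from h import *
to(.632,-.311,.21,-90)
c=cap('scene'); save(c,'s29',(150,160,330,310),4)
H=hsv(c); P=cloud(c); z=P[...,2]
m=(H[...,1]<60)&(H[...,2]>185)&(z>.025)&(z<.05)&(abs(P[...,0]-.63)<.08)&(abs(P[...,1]+.31)<.06)
for i,mm,b,ce in comps(m,40): print(rect(c,mm,.037))
c=cap('top');H=hsv(c); P=cloud(c); z=P[...,2]
m=(H[...,1]<60)&(H[...,2]>140)&(z>.025)&(z<.05)&(abs(P[...,0]-.63)<.08)&(abs(P[...,1]+.31)<.06)
for i,mm,b,ce in comps(m,40): print('top',rect(c,mm,.037))
E
```

```text
time_s: 61.3
ee_pos: [0.6324, -0.043, 0.0733]
ee_rot: [1.339, 1.118, -1.326]
wrist_force: [-3.3, 0.8, 3.7]
gripper_width: 0.0591
time_s: 61.68
ee_pos: [0.633, -0.0429, 0.0732]
ee_rot: [1.34, 1.118, -1.325]
wrist_force: [0.0, -0.7, 0.1]
gripper_width: 0.0752
time_s: 62.18
ee_pos: [0.6316, -0.043, 0.2164]
ee_rot: [1.339, 1.119, -1.326]
wrist_force: [0.2, 0.2, -0.1]
gripper_width: 0.0748
t 62.17 p [ 0.6316 -0.043   0.2164] yaw -9.8 w 0.0748 F [ 0.2  0.2 -0.1]
shift tool mm [  6.   45.8 264.1] turn [80.2 -0.5 -0.3] j7 -0.3
(0.6375, -0.3136, 62.9, 15.6, -0.0)
top (0.6339, -0.3137, 62.3, 17.8, -1.0)
```

View pics/s29.png

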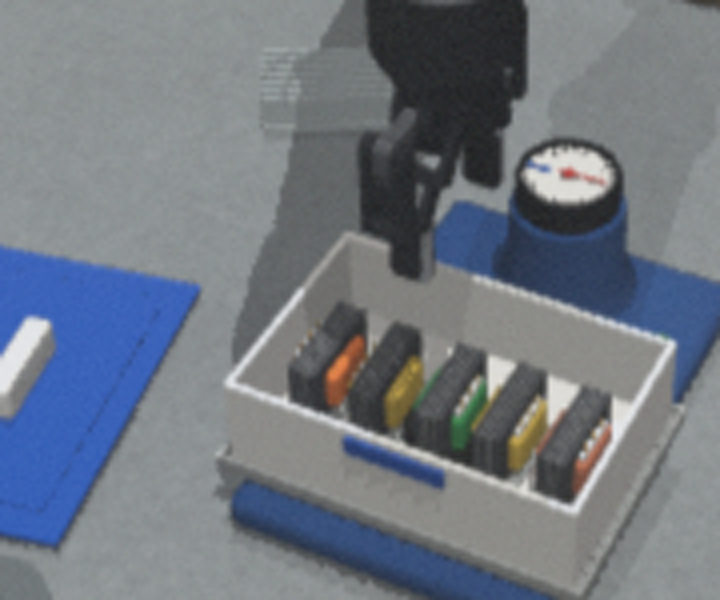

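```bash
python3 -m crank '[[[0,9,53,0,0,0],[0,9,53,0,0,0],[0,9,53,0,0,0],[0,9,53,0,0,0],[0,9,53,0,0,0],[0,0,0,10,0,0],[0,0,0,10,0,0],[0,0,0,10,0,0],[0,0,0,10,0,0],[0,0,0,10,0,0],[0,0,0,10,0,0],[0,0,0,10,0,0],[0,0,0,8,0,0],[0,0,0,0,0,0]]]' 0.6 80
python3 - <<'E'
from h import *
to(.6345,-.3137,.11,-90)
c=cap('top');H=hsv(c); P=cloud(c); z=P[...,2]; save(c,'t30')
polar('top')
m=(H[...,1]<60)&(H[...,2]>120)&(z>.09)&(z<.12)&(P[...,0]>.52)&(abs(P[...,1]+.04)<.15)
for i,mm,b,ce in comps(m,50): print(b,np.nanmedian(z[mm]),rect(c,mm,.098))
E
```

```text
time_s: 64.03
ee_pos: [0.6156, -0.3171, 0.1776]
ee_rot: [-2.164, -0.013, 2.26]
wrist_force: [0.3, -0.6, 0.2]
gripper_width: 0.051
t 64.03 p [ 0.6156 -0.3171  0.1776] yaw -90.2 w 0.051 F [ 0.3 -0.6  0.2]
shift tool mm [ 66.8  -2.5 -21.8] turn [-0.2  2.5  0.9] j7 -1.09
C [ 0.4786 -0.0174] axes [57.6 58.1]
top red [83.8 46.6] blue [-99.7  75. ] cw turn -183.5
[232 103  99  73 713] 0.09914716880935359 (0.6294, -0.0433, 212.3, 144.2, 80.0)
```

View pics/t30.png

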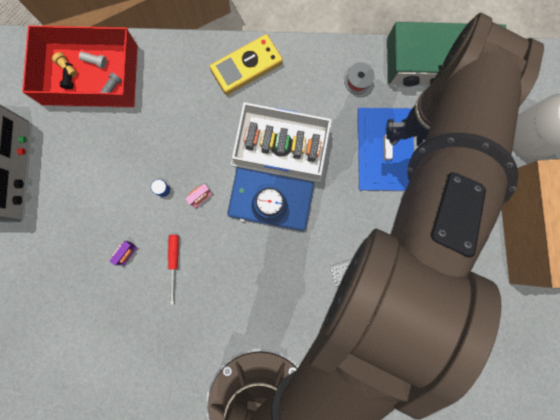

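Run:
```python
from h import *
c=cap('top');H=hsv(c); P=cloud(c); z=P[...,2]
save(c,'t31',(225,95,340,185),7)
th=np.radians(-10); ex=np.array([np.cos(th),np.sin(th)]); ey=np.array([-np.sin(th),np.cos(th)])
O=np.array([.632,-.0425]); g=c['image'].astype(np.float32).mean(-1)
def samp(x,y,zz=.0995):
    w=O+ex*x+ey*y; u,v=proj(c,[*w,zz]); return cv2.getRectSubPix(g,(1,1),(float(u),float(v)))[0,0]
xs=np.arange(-.085,.086,.001)
pr=np.mean([[samp(x,y) for x in xs] for y in np.arange(-.09,.091,.01)],0)
print('x profile'); print([(round(x*1e3),int(p)) for x,p in zip(xs,pr) if abs(x)>.055])
ys=np.arange(-.12,.121,.001)
pr=np.mean([[samp(x,y) for y in ys] for x in np.arange(-.05,.051,.01)],0)
print('y profile'); print([(round(x*1e3),int(p)) for x,p in zip(ys,pr) if abs(x)>.093])
```

```text
x profile
[(-85, 123), (-84, 126), (-83, 126), (-82, 123), (-81, 119), (-80, 116), (-79, 114), (-78, 112), (-77, 110), (-76, 108), (-75, 109), (-74, 112), (-73, 119), (-72, 131), (-71, 151), (-70, 177), (-69, 203), (-68, 221), (-67, 230), (-66, 234), (-65, 235), (-64, 235), (-63, 235), (-62, 235), (-61, 235), (-60, 235), (-59, 235), (-58, 235), (-57, 235), (-56, 235), (55, 116), (56, 116), (57, 116), (58, 116), (59, 117), (60, 118), (61, 122), (62, 132), (63, 150), (64, 174), (65, 198), (66, 213), (67, 218), (68, 213), (69, 202), (70, 189), (71, 178), (72, 171), (73, 167), (74, 166), (75, 166), (76, 166), (77, 166), (78, 166), (79, 166), (80, 166), (81, 166), (82, 166), (83, 166), (84, 166), (85, 166)]
y profile
[(-120, 124), (-119, 119), (-118, 116), (-117, 114), (-116, 113), (-115, 112), (-114, 112), (-113, 114), (-112, 120), (-111, 131), (-110, 149), (-109, 172), (-108, 194), (-107, 211), (-106, 217), (-105, 211), (-104, 193), (-103, 171), (-102, 156), (-101, 154), (-100, 163), (-99, 176), (-98, 186), (-97, 190), (-96, 189), (-95, 185), (-94, 183), (93, 161), (94, 145), (95, 130), (96, 123), (97, 124), (98, 138), (99, 160), (100, 185), (101, 206), (102, 218), (103, 219), (104, 211), (105, 197), (106, 182), (107, 172), (108, 168), (109, 166), (110, 166), (111, 165), (112, 166), (113, 166), (114, 166), (115, 167), (116, 167), (117, 167), (118, 167), (119, 167), (120, 166)]
```

View pics/t31.png

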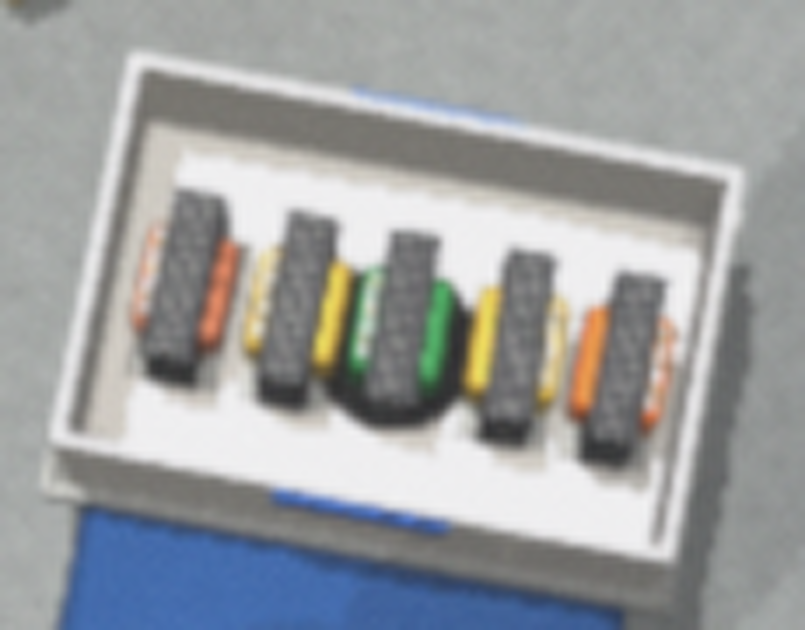

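```bash
python3 -m crank '[[[0,-2,-20,0,2.5,0.9],[35,0,0,0,0,0],[35,0,0,0,0,0],[0,0,0,0,0,0]]]' 0.6 80
python3 - <<'E'
from h import *
to(.6347,-.3142,.0445,-89.8)
E
```

```text
time_s: 64.68
ee_pos: [0.6369, -0.3162, 0.1064]
ee_rot: [2.222, 0.007, -2.212]
wrist_force: [0.0, 0.9, 0.9]
gripper_width: 0.0514
t 64.67 p [ 0.6369 -0.3162  0.1064] yaw -89.6 w 0.0514 F [0.  0.9 0.9]
shift tool mm [61.9 -2.1  2.5] turn [ 0.2 -0.3 -0.1] j7 -1.09
```

```bash
python3 -m crank '[[[28,-2,2,0,0,0],[24,0,3,0,0,0],[0,0,0,0,0,0]]]' 0.6 80
python3 - <<'E'
from h import *
to(.6347,-.3142,.0445,-89.8)
E
```

```text
time_s: 65.05
ee_pos: [0.6344, -0.316, 0.058]
ee_rot: [2.225, 0.008, -2.204]
wrist_force: [-0.6, 0.5, -0.3]
gripper_width: 0.0511
t 65.05 p [ 0.6344 -0.316   0.058 ] yaw -89.4 w 0.0511 F [-0.6  0.5 -0.3]
shift tool mm [13.5 -1.8 -0.2] turn [ 0.4 -0.5 -0.2] j7 -1.08
```

```bash
python3 -m crank '[[[9,-2,0,0,-0.4,0],[6,0,0,0,0,0],[0,0,0,0,0,0]]]' 0.6 80
python3 - <<'E'
from h import *
to(.6347,-.3142,.0445,-89.8)
E
```

```text
time_s: 65.42
ee_pos: [0.6368, -0.3149, 0.0463]
ee_rot: [2.221, 0.007, -2.205]
wrist_force: [0.3, -0.2, -0.0]
gripper_width: 0.0511
t 65.42 p [ 0.6368 -0.3149  0.0463] yaw -89.3 w 0.0511 F [ 0.3 -0.2 -0. ]
shift tool mm [ 1.8 -0.7  2.1] turn [ 0.5 -0.4 -0.3] j7 -1.08
```

```bash
python3 -m crank '[[[4,-0.7,2.5,0,0,0],[0,0,0,0,0,0]]]' 0.6 80
python3 -m crank '[[[0,0,0,0,0,0],[0,0,0,0,0,0],[0,0,0,0,0,0],[0,0,0,0,0,0],[0,0,0,0,0,0]]]' 0 90
python3 - <<'E'
from h import *
to(.6347,-.3142,.0445,-89.8)
E
python3 -m crank '[[[-20,0,0,0,0,0],[-50,0,0,0,0,0],[-50,0,0,0,0,0],[-50,0,0,0,0,0],[0,0,0,0,0,0]]]' 0 90
python3 - <<'E'
from h import *
to(.6342,-.044,.2,-10)
c=cap('scene'); save(c,'s32',(80,100,360,320),2.8)
E
```

```text
time_s: 65.68
ee_pos: [0.6345, -0.3143, 0.0426]
ee_rot: [2.221, 0.007, -2.204]
wrist_force: [-0.7, -0.2, 0.8]
gripper_width: 0.0511
time_s: 66.3
ee_pos: [0.6347, -0.3145, 0.0433]
ee_rot: [2.222, 0.006, -2.203]
wrist_force: [0.4, -0.3, 1.0]
gripper_width: 0.0159
t 66.3 p [ 0.6347 -0.3145  0.0433] yaw -89.3 w 0.0159 F [ 0.4 -0.3  1. ]
shift tool mm [-1.2 -0.3 -0. ] turn [ 0.5 -0.5 -0.4] j7 -1.08
time_s: 66.92
ee_pos: [0.6331, -0.3136, 0.2234]
ee_rot: [2.223, 0.005, -2.201]
wrist_force: [-0.4, 0.4, -1.6]
gripper_width: 0.0166
t 66.92 p [ 0.6331 -0.3136  0.2234] yaw -89.4 w 0.0166 F [-0.4  0.4 -1.6]
shift tool mm [  21.5 -269.7   -4. ] turn [-79.3  -0.2  -0.7] j7 -1.1
```

View pics/s32.png

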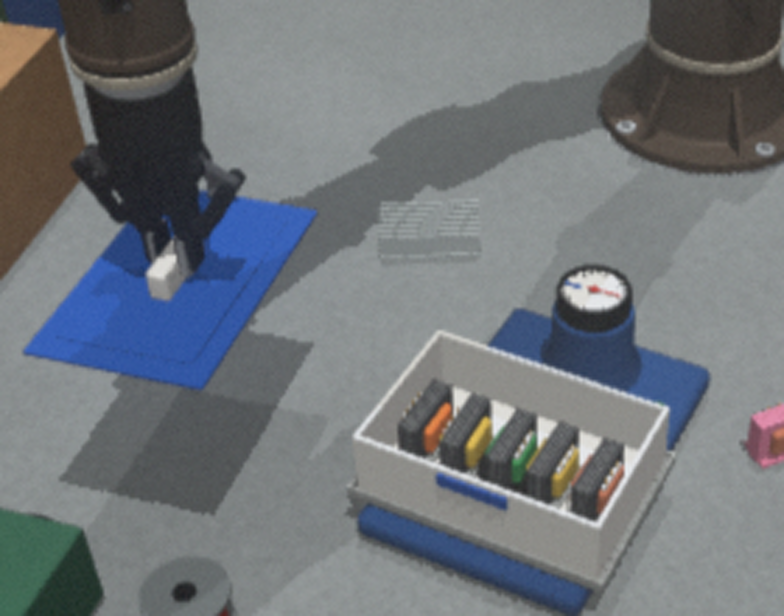

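Turn back to the tub's orientation here, then move over.

```bash
python3 -m crank '[[[0,0,0,-10,0,0],[0,0,0,-10,0,0],[0,0,0,-10,0,0],[0,0,0,-10,0,0],[0,0,0,-10,0,0],[0,0,0,-10,0,0],[0,0,0,-10,0,0],[0,0,0,-9,0,0],[0,0,0,0,0,0]]]' 0 90
python3 - <<'E'
from h import *
to(.6342,-.044,.2,-10)
E
```

```text
time_s: 68.1
ee_pos: [0.6246, -0.3095, 0.2103]
ee_rot: [1.304, 1.153, -1.318]
wrist_force: [-0.8, -0.4, -0.7]
gripper_width: 0.016
t 68.1 p [ 0.6246 -0.3095  0.2103] yaw -7.8 w 0.016 F [-0.8 -0.4 -0.7]
shift tool mm [  10.9  -26.4 -264.3] turn [ 2.2 -0.   0.8] j7 0.16
```

```bash
python3 -m crank '[[[0,-5,-53,0,0,0],[0,-5,-53,0,0,0],[0,-5,-53,0,0,0],[0,-5,-53,0,0,0],[0,-5,-50,2.2,0,0.8],[0,0,0,0,0,0]]]' 0 90
python3 - <<'E'
from h import *
to(.6342,-.044,.18,-10)
E
```

```text
time_s: 68.85
ee_pos: [0.6354, -0.0392, 0.2063]
ee_rot: [1.356, 1.112, -1.362]
wrist_force: [-0.6, 0.3, -1.2]
gripper_width: 0.016
t 68.85 p [ 0.6354 -0.0392  0.2063] yaw -11.7 w 0.016 F [-0.6  0.3 -1.2]
shift tool mm [26.3  0.   5. ] turn [-1.7 -0.   0.4] j7 -0.33
```

```bash
python3 -m crank '[[[20,0,5,-1.7,0,0.4],[25,0,0,0,0,0],[0,0,0,0,0,0]]]' 0 90
python3 - <<'E'
from h import *
to(.6342,-.044,.155,-10)
E
```

```text
time_s: 69.22
ee_pos: [0.6332, -0.0449, 0.1595]
ee_rot: [1.341, 1.118, -1.344]
wrist_force: [0.5, -0.5, -1.7]
gripper_width: 0.0158
t 69.22 p [ 0.6332 -0.0449  0.1595] yaw -10.5 w 0.0158 F [ 0.5 -0.5 -1.7]
shift tool mm [ 4.5  0.8 -1.1] turn [-0.5  0.1  0.1] j7 -0.31
```

Run:
```python
from h import *
c=cap('scene'); save(c,'s33',(190,190,340,310),5)
c=cap('top'); save(c,'t33',(210,80,350,200),5)
```

```text
(no output)
```

View pics/s33.png

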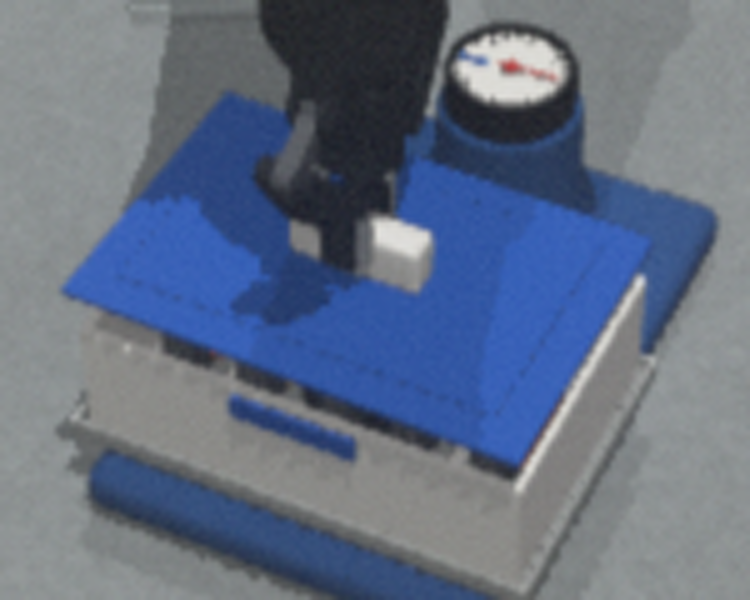

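View pics/t33.png

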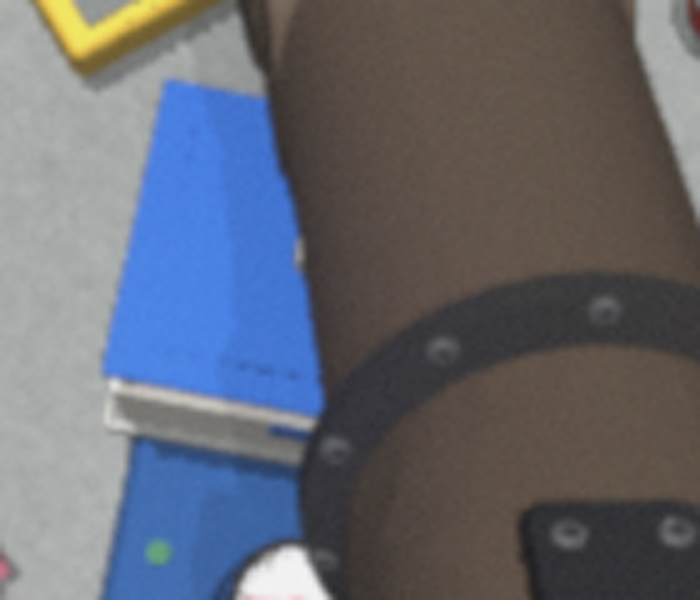

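Run:
```python
from h import *
th=np.radians(-10); ex=np.array([np.cos(th),np.sin(th)]); ey=np.array([-np.sin(th),np.cos(th)])
c=cap('top')
H=hsv(c); P=cloud(c)
m=(H[...,0]>100)&(H[...,0]<125)&(H[...,1]>110)&(P[...,2]>.115)&(P[...,0]>.5)
Q=P[m]; print('lid z',np.nanmedian(Q[:,2]))
for z in (.1272,):
    a=ray(c,210+165/5,80+82/5,z)[:2]; b=ray(c,210+105/5,80+376/5,z)[:2]
    print(a,b,'len',np.linalg.norm(a-b),'ang',np.degrees(np.arctan2(*(a-b)[::-1])))
    mid=(a+b)/2; print('centre cam',mid-ey*.109)
# tub left wall outer edge below? scene:
c=cap('scene')
for (u,v,n) in((62,292,'far-right'),(515,467,'far-left'),(648,240,'near-left'),(228,92,'near-right')):
    print(n,(ray(c,190+u/5,190+v/5,.1272)[:2]).round(4))
for (u,v,n) in((518,490,'tub far-left'),(643,277,'tub near-left')): print(n,ray(c,190+u/5,190+v/5,.0995)[:2].round(4))
for sx,sy in((1,-1),(1,1),(-1,1),(-1,-1)): print('exp lid',sx,sy,(np.array([.6313,-.0442])+ex*.072*sx+ey*.109*sy).round(4),'tub',(np.array([.6313,-.0442])+ex*.069*sx+ey*.106*sy).round(4))
```

```text
lid z 0.12977480682505593
[0.72087375 0.04728219] [0.58100524 0.07141426] len 0.14193504550709385 ang -9.789093264004357
centre cam [ 0.63201185 -0.04799582]
far-right [ 0.6859 -0.1604]
far-left [0.7276 0.0512]
near-left [0.5856 0.0756]
near-right [ 0.5429 -0.1349]
tub far-left [0.7162 0.0503]
tub near-left [0.5815 0.0742]
exp lid 1 -1 [ 0.6833 -0.164 ] tub [ 0.6808 -0.1606]
exp lid 1 1 [0.7211 0.0506] tub [0.7177 0.0482]
exp lid -1 1 [0.5793 0.0756] tub [0.5818 0.0722]
exp lid -1 -1 [ 0.5415 -0.139 ] tub [ 0.5449 -0.1366]
```

```bash
cat >> h.py <<'E'
def lidedge(z,O=(.6313,-.0442),name='top'):
    th=np.radians(-10); ex=np.array([np.cos(th),np.sin(th)]); ey=np.array([-np.sin(th),np.cos(th)]); O=np.array(O)
    c=cap(name); im=c['image'].astype(np.float32); g=im[...,2]-im[...,0]
    def s(x,y):
        u,v=proj(c,[*(O+ex*x+ey*y),z]); return cv2.getRectSubPix(g,(1,1),(float(u),float(v)))[0,0]
    def edge(f,a):
        p=np.array([f(t) for t in a]); hi=p[:4].mean(); lo=p[-4:].mean(); k=np.argmax(p<(hi+lo)/2); return round(a[k]*1e3,1)
    a=np.arange(.095,.125,.0005); b=np.arange(.058,.088,.0005)
    print('left edge (109)',[edge(lambda t:s(x,t),a) for x in np.arange(-.055,.056,.01)])
    print('right edge (109)',[edge(lambda t:s(x,-t),a) for x in np.arange(-.055,.056,.01)])
    print('far edge (72)',[edge(lambda t:s(t,y),b) for y in np.arange(-.1,.101,.02)])
    print('near edge (72)',[edge(lambda t:s(-t,y),b) for y in np.arange(-.1,.101,.02)])
E
python3 - <<'E'
from h import *
to(.6342,-.044,.155,-10)
lidedge(.1275)
to(.6342,-.044,.155,-10)
E
```

```text
t 69.42 p [ 0.6355 -0.0445  0.1626] yaw -10.4 w 0.0163 F [ 1.6 -0.1 -1.1]
shift tool mm [ 7.6 -1.4 -0.3] turn [-0.4 -0.  -0.3] j7 -0.31
left edge (109) [np.float64(109.5), np.float64(109.5), np.float64(109.0), np.float64(109.0), np.float64(109.0), np.float64(109.0), np.float64(109.0), np.float64(109.0), np.float64(109.0), np.float64(108.5), np.float64(108.5), np.float64(108.5)]
right edge (109) [np.float64(95.0), np.float64(95.0), np.float64(95.0), np.float64(95.0), np.float64(102.5), np.float64(95.0), np.float64(122.5), np.float64(95.0), np.float64(95.0), np.float64(95.5), np.float64(95.0), np.float64(95.0)]
far edge (72) [np.float64(58.0), np.float64(58.0), np.float64(58.0), np.float64(61.0), np.float64(60.5), np.float64(62.0), np.float64(60.5), np.float64(73.5), np.float64(75.5), np.float64(77.0), np.float64(77.0)]
near edge (72) [np.float64(58.0), np.float64(59.5), np.float64(59.5), np.float64(62.0), np.float64(80.0), np.float64(58.0), np.float64(67.5), np.float64(67.0), np.float64(67.0), np.float64(67.0), np.float64(67.0)]
t 69.47 p [ 0.6355 -0.0444  0.1627] yaw -10.3 w 0.0158 F [ 0.5  0.4 -1.2]
shift tool mm [ 7.7 -1.4 -0.2] turn [-0.3 -0.  -0.3] j7 -0.31
```

```bash
python3 -m crank '[[[5,-4,0,-0.3,0,0],[0,0,0,0,0,0]]]' 0 90
python3 - <<'E'
from h import *
to(.632,-.044,.155,-10)
z=ctrl.observe()['ee_pos'][2]-.0433+.011; print(z)
lidedge(z)
to(.632,-.044,.155,-10)
c=cap('scene');P=cloud(c);H=hsv(c)
m=(H[...,0]>100)&(H[...,0]<125)&(H[...,1]>110)&(P[...,2]>.11)&(P[...,0]>.5)
Q=P[m]; A=np.c_[Q[:,:2]-[.632,-.044],np.ones(len(Q))]; print('plane',np.linalg.lstsq(A,Q[:,2],rcond=None)[0],len(Q))
E
```

```text
time_s: 69.72
ee_pos: [0.6318, -0.0437, 0.1585]
ee_rot: [1.34, 1.117, -1.332]
wrist_force: [-0.1, 0.7, -2.0]
gripper_width: 0.0162
t 69.72 p [ 0.6318 -0.0437  0.1585] yaw -10.0 w 0.0162 F [-0.1  0.7 -2. ]
shift tool mm [3.5 0.3 0.2] turn [-0.  -0.  -0.4] j7 -0.31
0.1261543447082754
left edge (109) [np.float64(108.5), np.float64(109.0), np.float64(108.5), np.float64(108.5), np.float64(108.5), np.float64(108.5), np.float64(108.5), np.float64(109.0), np.float64(108.5), np.float64(108.5), np.float64(108.5), np.float64(108.5)]
right edge (109) [np.float64(95.0), np.float64(95.0), np.float64(97.5), np.float64(101.0), np.float64(112.0), np.float64(104.5), np.float64(102.0), np.float64(95.0), np.float64(95.0), np.float64(95.0), np.float64(95.0), np.float64(95.0)]
far edge (72) [np.float64(58.0), np.float64(58.0), np.float64(58.0), np.float64(58.0), np.float64(59.5), np.float64(59.5), np.float64(65.5), np.float64(71.5), np.float64(70.5), np.float64(71.5), np.float64(71.5)]
near edge (72) [np.float64(68.5), np.float64(58.5), np.float64(58.0), np.float64(60.0), np.float64(84.0), np.float64(58.0), np.float64(72.0), np.float64(72.0), np.float64(71.5), np.float64(72.0), np.float64(72.0)]
t 69.78 p [ 0.6321 -0.0438  0.1588] yaw -10.1 w 0.0159 F [-0.8  0.2 -0.2]
shift tool mm [ 3.8 -0.1  0.2] turn [-0.1 -0.  -0.4] j7 -0.31
plane [ 0.0027715  -0.00758383  0.12869181] 4018
```

```bash
python3 -m crank '[[[7,-1,0,0,0,-0.4],[5,-1,0,0,0,0],[0,0,0,0,0,0]]]' 0 90
python3 - <<'E'
from h import *
to(.632,-.0438,.143,-10)
E
```

```text
time_s: 70.2
ee_pos: [0.6302, -0.0434, 0.1458]
ee_rot: [1.338, 1.122, -1.337]
wrist_force: [-0.5, 0.5, -1.2]
gripper_width: 0.0163
t 70.2 p [ 0.6302 -0.0434  0.1458] yaw -10.1 w 0.0163 F [-0.5  0.5 -1.2]
shift tool mm [2.8 1.8 0.1] turn [-0.1 -0.   0. ] j7 -0.31
```

```bash
python3 -m crank '[[[3,1.5,0,0,0,0],[2,0,0,0,0,0],[0,0,0,0,0,0]]]' 0 90
python3 - <<'E'
from h import *
to(.632,-.0438,.136,-10)
E
python3 -m crank '[[[3,0,0,0,0,0],[0,0,0,0,0,0]]]' 0 90
python3 - <<'E'
from h import *
to(.632,-.0438,.136,-10)
E
```

```text
time_s: 70.58
ee_pos: [0.6319, -0.0437, 0.1404]
ee_rot: [1.338, 1.122, -1.337]
wrist_force: [0.2, 0.0, -1.0]
gripper_width: 0.0158
t 70.58 p [ 0.6319 -0.0437  0.1404] yaw -10.1 w 0.0158 F [ 0.2  0.  -1. ]
shift tool mm [4.4 0.1 0.1] turn [-0.1 -0.   0. ] j7 -0.31
time_s: 70.82
ee_pos: [0.6321, -0.0436, 0.1374]
ee_rot: [1.338, 1.122, -1.337]
wrist_force: [0.7, -0.3, -0.7]
gripper_width: 0.0161
t 70.83 p [ 0.6321 -0.0436  0.1374] yaw -10.1 w 0.0161 F [ 0.7 -0.3 -0.7]
shift tool mm [ 1.4 -0.1  0.2] turn [-0.1 -0.1  0. ] j7 -0.32
```

```bash
python3 -m crank '[[[3,0,0,0,0,0],[0,0,0,0,0,0]]]' 0 90
python3 -m crank '[[[3,0,0,0,0,0],[0,0,0,0,0,0]]]' 0 90
python3 - <<'E'
from h import *
to(.632,-.0438,.136,-10)
E
python3 -m crank '[[[0,0,0,0,0,0],[0,0,0,0,0,0],[0,0,0,0,0,0],[0,0,0,0,0,0]]]' 0.5 80
python3 -m crank '[[[-20,0,0,0,0,0],[-50,0,0,0,0,0],[-50,0,0,0,0,0],[0,0,0,0,0,0]]]' 0.5 60
python3 - <<'E'
from h import *
c=cap('scene'); save(c,'s34',(190,160,340,320),4.5);P=cloud(c);H=hsv(c)
m=(H[...,0]>100)&(H[...,0]<125)&(H[...,1]>110)&(P[...,2]>.085)&(P[...,0]>.5)
Q=P[m]; A=np.c_[Q[:,:2]-[.632,-.044],np.ones(len(Q))]; print('plane',np.linalg.lstsq(A,Q[:,2],rcond=None)[0],len(Q))
E
```

```text
time_s: 71.08
ee_pos: [0.6324, -0.0437, 0.1349]
ee_rot: [1.339, 1.121, -1.336]
wrist_force: [-0.7, -0.5, 2.1]
gripper_width: 0.016
time_s: 71.32
ee_pos: [0.6327, -0.0437, 0.1338]
ee_rot: [1.339, 1.12, -1.335]
wrist_force: [-1.2, -0.6, 2.3]
gripper_width: 0.0158
t 71.33 p [ 0.6327 -0.0437  0.1338] yaw -10.1 w 0.0158 F [-1.2 -0.6  2.3]
shift tool mm [-2.2 -0.7  0.3] turn [-0.1 -0.1 -0.1] j7 -0.32
time_s: 71.82
ee_pos: [0.6326, -0.0436, 0.1332]
ee_rot: [1.339, 1.12, -1.336]
wrist_force: [0.4, -0.0, 0.0]
gripper_width: 0.0428
time_s: 72.32
ee_pos: [0.6321, -0.0437, 0.2555]
ee_rot: [1.338, 1.122, -1.337]
wrist_force: [-0.2, 0.1, -0.1]
gripper_width: 0.0429
plane [ 0.00964706 -0.00158058  0.10513697] 4558
```

View pics/s34.png

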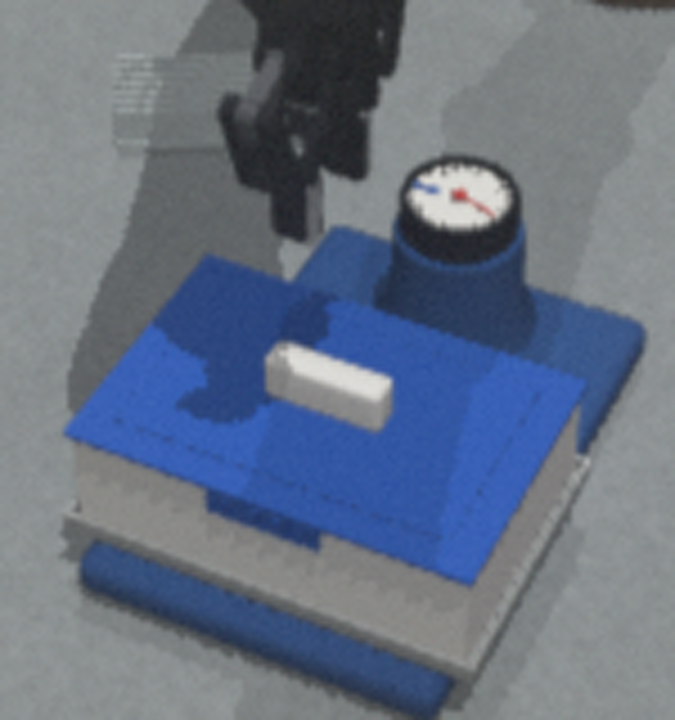

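```bash
python3 -m crank '[[[0,5,50,0,0,0],[0,5,50,0,0,0],[0,5,50,0,0,0],[0,5,50,0,0,0],[0,5,50,0,0,0],[0,0,50,0,0,0],[0,0,0,0,0,0]]]' 0.5 60
python3 - <<'E'
from h import *
polar('top',name='d40'); lidedge(.104)
c=cap('top'); save(c,'t40'); P=cloud(c);H=hsv(c)
m=(H[...,0]>100)&(H[...,0]<125)&(H[...,1]>110)&(P[...,2]>.085)&(P[...,0]>.5)
Q=P[m]; A=np.c_[Q[:,:2]-[.632,-.044],np.ones(len(Q))]; print('plane',np.linalg.lstsq(A,Q[:,2],rcond=None)[0],len(Q))
E
```

```text
time_s: 73.25
ee_pos: [0.5988, -0.3508, 0.241]
ee_rot: [1.329, 1.14, -1.347]
wrist_force: [-0.1, 0.7, -0.8]
gripper_width: 0.0429
C [ 0.4785 -0.0173] axes [57.1 57.4]
top red [62.3 38.7] blue [-99.6  80. ] cw turn -161.9
left edge (109) [np.float64(109.0), np.float64(109.0), np.float64(109.0), np.float64(109.0), np.float64(109.0), np.float64(109.0), np.float64(109.0), np.float64(109.0), np.float64(109.0), np.float64(109.0), np.float64(109.0), np.float64(109.0)]
right edge (109) [np.float64(108.5), np.float64(108.5), np.float64(108.5), np.float64(108.5), np.float64(108.5), np.float64(108.5), np.float64(108.5), np.float64(108.5), np.float64(108.5), np.float64(108.5), np.float64(108.5), np.float64(108.5)]
far edge (72) [np.float64(72.5), np.float64(72.5), np.float64(72.5), np.float64(72.5), np.float64(72.5), np.float64(72.5), np.float64(72.5), np.float64(72.5), np.float64(72.5), np.float64(72.5), np.float64(72.5)]
near edge (72) [np.float64(71.0), np.float64(71.5), np.float64(71.0), np.float64(71.0), np.float64(73.5), np.float64(75.0), np.float64(74.0), np.float64(71.0), np.float64(71.0), np.float64(71.0), np.float64(71.0)]
plane [ 0.00208671 -0.00123723  0.10460173] 5185[ WARN:0@3.246] global loadsave.cpp:1063 imwrite_ Unsupported depth image for selected encoder is fallbacked to CV_8U.
```

View pics/t40.png

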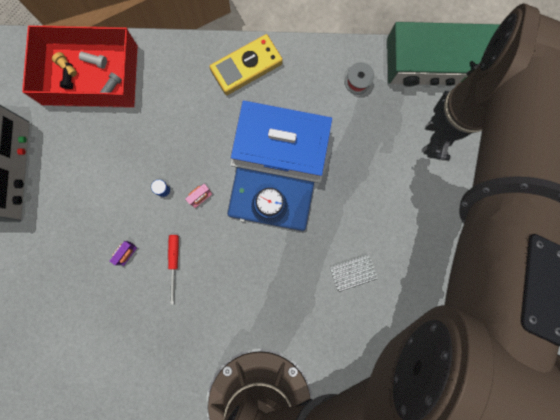

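```bash
python3 -c "
from station import ctrl
print(ctrl.sign_off())"
```

```text
the job is handed in; nothing more can be done
None
```

The job is done and handed in at about 73 s of the 210 s allowed. With the lid and the empty tub still on the pan, I turned the bezel about 97° clockwise until the zero mark stood under the pointer. I then took the lid off, laid all five transformers (orange, yellow, green, yellow, copper-brown) side by side in the tub and refitted the lid.

Last checks:
- **Zero mark:** it stands at -99.6° in world axes and has not moved since I set it. The pointer stood at about -100° when I set the zero, so the error is well inside half a division (4.6°).
- **Lid:** its top is 0.1046 m above the bench, against about 0.104 m expected when seated. It is level (slope about 0.002) and centred on the tub to about 1 mm.
- **Weight:** the pointer now stands at about 1.6 kg gross, so the net reading is about 1.1 kg.
- **Other things:** the pink and purple look-alikes, capacitor, screwdriver and heatsink are where they were in the last picture.

Anything odd:
- **First bezel grip:** the first closing on the bezel sat too high and showed about 26 N at the wrist. I opened, went lower and gripped again cleanly before turning it.
- **Green transformer:** it moved about 35 mm while the robot was elsewhere, so I measured it again before picking it up.
- **Black disc in the tub floor:** a round black disc showed through the floor as the pan sank, probably the scale's pan column. Lowering the green transformer past its level met no resistance.
- **Top and scene cameras:** they disagreed by 2–4 mm on the lid's position, so I lined it up by its edges in the top view.

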